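# Set out the wardrobe fitter's kit tray to its printed layout

### The arm

A 7-joint arm with a two-finger parallel gripper is mounted at the origin on the work surface. World frame = base frame: x ahead of the robot, y to its left, z up, the work surface at z = 0. Lengths are in m, angles in rad, forces in N, time in s.
With the tool pointing down it reaches from about 0.425 to 0.925 m from the base axis. Payload 6.8 kg.
Tool frame: the origin (TCP) lies on the centre line of the jaws, within the pads' length; the fingertips stand 19 mm ahead of it and the grasp point (between the pads) is the TCP (tcp_to_tips is the distance from the TCP to the fingertips, in m); x points along the fingers, y is the direction in which the jaws open and shut, and the axes are right-handed (so a half turn about x gives the same grasp; the last joint's range is limited). The gripper opens to 85 mm and grips with 20 to 120 N. Pads are 22 mm wide; open, the fingers measure 114 mm over their backs; the gripper's body (76 mm by 85 mm) begins 54 mm behind the grasp point. The pads swing forward as they close: fully open they stand 13 mm farther back than shut.
Start: joints at [1.02, 0.477, 0.022, 1.555, -0.011, 1.109, -0.083], TCP at [0.289, -0.61, 0.25] pointing down, gripper open.
Joint ranges: [-2.96, 2.96], [-0.34, 2.1], [-1.41, 1.46], [0.24, 2.44], [-1.37, 4.51], [0.17, 1.92], [-2.96, 2.96]. Speed limits (rad/s): [2.39, 2.39, 3.14, 3.14, 3.14, 3.14, 3.14].

### API

Orientations are given as a unit quaternion [w, x, y, z].
In Python, from station import get_obs, read_camera, hand_in, spot_in, cut_out, tcp_to_tips gives the robot as it stands.
- The arm moves only by the shell command python3 -m jog 'ROWS' [FORCE]. ROWS is JSON, a list of rows, each an object of numbers: "gripper": the closure, from 0 (fully open) to 1 (shut); "dx", "dy", "dz": the shift along the world's x, y, z in m; "rx", "ry", "rz": the turn, a rotation vector about the world's x, y, z in degrees. In form: [{"gripper": .., "dx": .., "dy": .., "dz": .., "rx": .., "ry": .., "rz": ..}, ...]. A call has 1 to 10 rows; each row is the pose to reach, as a shift and turn from the pose commanded when the call began; what a row does not reach only later rows make up. A row lasts 1/10 s, in which the tool goes at most 50 mm and 8.59 degrees, less where a joint would pass 70% of its speed; a pose out of reach is approached as far as the arm can. A call with a gripper value outside its range is refused whole. The fingers move at their own pace and stop on an object; FORCE is the grip in N (left out, the last holds). Time passes only in rows, so rows that repeat a pose let the fingers close. It gives the time, the measured TCP pose, the force and the opening at its end, in the units of the state.
- get_obs(): the state, without advancing time (a new reading comes with each control period).
- read_camera(name): name is "side" or "top"; returns a dict with "pixels" (480x640x3 uint8, blue, green, red), "range_z" (480x640 float32, m along the optical axis (not along the pixel's ray), 0 where there is no reading), "camera_matrix" (3x3 intrinsics, pixels), "D" ([k1, k2, p1, p2, k3] as OpenCV has them; the pictures are not rectified), "cam_to_world" (4x4, takes a point from camera to world coordinates). Camera axes: x right, y down, z forward; pixel columns grow to the right and rows downward; lengths in m; the calibration is good to about 2 mm. A picture is of the moment at which its call begins.
- hand_in(): hands the job in, once; it reports no verdict.
Trained networks look in the newest picture that a camera, given by its name, has taken for a name from the list of things; names that differ only in an ending like _2 or _b are one class to them, and where a whole thing is asked for, a point or a joint stands for the part that bears it (a point fixed in the world has none). Each returns a list of dicts, best first, with "conf" (0 to 1); they miss things now and then, are a little off and sometimes report something else, mostly with a low value. They report only what shows in the picture. A call takes as long as a camera call. They do not tell look-alikes from the thing itself.
- spot_in(camera, label): "box" ([centre column, centre row, width, height] in pixels, round what is visible of it).
- cut_out(camera, label): "mask" (480x640 bool, what is visible of it) and "box" ([centre column, centre row, width, height] in pixels, round what is visible of it).
The state is a dict: "t": time; "q": joint angles; "joint_vel": joint speeds; "joint_torque": joint torques, N m; "eef_pos": TCP position; "tool_rot": TCP orientation; "contact_force": force on the tool from outside, world axes, zero at the start; "torque": the same for the moment, N m; "gripper_width": opening from 0.0 (shut) to 1.0 (fully open).
Only numpy, scipy, OpenCV 4.12 (cv2) and the standard library are available. Lean on these libraries where they do the work, as an engineer would, in place of code of your own. Each camera call takes 0.05 s, during which the arm holds its last target. There are 200 camera calls.

### The job

Set out the kit tray to match the dark silhouettes on its liner: the adjustable spanner from the sloping stand lying flat with its jaws at the drawn jaws, the white furniture foot standing on the disc, and the open box of glides from the top of the cabinet squarely on the rectangle. Set each thing down on its own silhouette, not dropping it, and carry the box level so that the glides stay in it. Leave the other spanner and the bit holder where they are.

Things in the scene. Friction and masses are not known exactly. Their poses are not given: they have to be found in the camera images.
- spanner_grip (a point): Adjustable spanner, bare steel, 190 mm long, 0.26 kg, on the sloping stand, jaws downhill. Point: balance point, mid-thickness (7.5 mm off the face it lies on), on the handle 12 mm behind the head. x from the jaws (tips at -75 mm) to the handle's end (+115 mm), y across, z out of the slope. Head 50 mm wide, 15 mm thick; handle 22 mm wide, 10 mm thick, its underside 2.5 mm clear of the surface.
- spanner_end (a point): Centre of the hole in the handle's end of the adjustable spanner, 101.5 mm from spanner_grip along +x, same height in the thickness.
- stand: Fixed sloping tool stand, grey sheet steel, black rubber deck; 240 mm wide (y), 175 mm deep (x), 138 mm high at its back (+x). The deck falls towards -x at 35 degrees to a 13 mm lip. The adjustable spanner and a combination spanner lie on it side by side, straight up and down the slope, 116 mm apart, either on the left. Origin: centre of the underside, on the table; z up.
- wrench_mid (a point): Bystander: combination spanner (slim, ring at one end, open fork at the other), steel, 190 mm long, up to 31 mm wide, 12 mm thick, on the stand beside the adjustable one. Point: its middle; x along it, z normal to the slope.
- foot_mid (a point): White nylon furniture foot, 65 mm high, 0.06 kg, standing on the table on its base disc (58 mm diameter, 7 mm thick). Its round shaft is 38 mm in diameter from 14 to 58 mm above the underside; on top a flange 44 mm across. Point: on the axis half-way up, 32.5 mm above the underside; z up.
- box_mid (a point): Open-topped grey plastic box, 100 mm long (x) by 58 mm wide (y) by 40 mm high, walls and floor 3 mm, 0.10 kg, standing on top of the cabinet, with three loose white nylon glides in it. Point: the box's centre, half-way up (20 mm above its underside); z up. Its two ends are alike.
- glide0: White nylon furniture glide, 26 mm diameter, 20 mm high, 12 g, loose in the box. Origin: centre of its flat underside.
- glide1: A second glide like glide0, in the box.
- glide2: A third glide like glide0, in the box.
- cabinet: Small white plastic cabinet with a swing door towards -x, which may stand a little ajar, firmly fixed. 170 mm deep (x), 200 mm wide (y), flat top 180 mm above the table. Origin: centre of the underside, on the table; z up. A small knob on the door stands about 45 mm out.
- tray: Shallow grey plastic kit tray with a white liner, firmly fixed. 260 mm (x) by 280 mm (y), rim 16 mm high and 4 mm thick, floor 4 mm above the table. Origin: centre of the underside, on the table; z up.
- mark_spanner_grip (a point): Dark printed silhouette of the adjustable spanner on the tray's liner, 5 mm larger all round than the spanner. Point: where spanner_grip belongs, at the level of the tray's floor (the spanner's own point comes to lie 7.5 mm above it). x runs from the drawn jaws (-x) to the drawn handle's end (+x); z up.
- mark_spanner_end (a point): Where spanner_end belongs on that silhouette, 101.5 mm along +x from mark_spanner_grip, at the level of the tray's floor.
- mark_foot: Dark grey printed disc, 68 mm diameter, on the tray's liner: the foot's place. Origin: its centre, at the level of the tray's floor.
- mark_box: Dark printed rectangle, 110 mm (x) by 68 mm (y), on the tray's liner: the box's place. Origin: its centre, at the level of the tray's floor. Disc and rectangle lie one behind the other, 124 mm apart along the tray's x, either of them nearer; the spanner's silhouette lies beside them, about 130 mm off in y.
- bit_holder_mid (a point): Bystander: blue silicone bit holder, a strip 96 mm long (y), 28 mm wide, 26 mm high, with hex bits standing in it up to 42 mm, loose on the table beyond the tray. Point: middle of the strip, 13 mm up.
Not all that is in view belongs to the job. Leave any yellow look-alike of the part that bears box_mid alone. What is shaped like the part that bears spanner_grip but pink is not meant.

How it is judged:
By the outcome, as a careful person would: the job done as asked, in the order asked, and still so for the second after the job is handed in, with the robot touching nothing.
It also fails if it takes over 70 s, if anything falls off the work surface, if the arm or the gripper's body presses on something with over 40 N, if the wrist force passes 120 N, or if a joint passes its speed limit or range.

## Working session

There is one attempt and no reset: what is moved stays moved. The work goes in short steps, Python scripts to look and compute and a shell command to move; the robot and the scene stay as the last step left them, time stands still between calls to the robot, and variables do not carry over. Pictures are saved under pics/ and viewed, about 8 in all and at most 12, crops included, and the job is handed in when it is done.

```bash
mkdir -p pics; ls
cat > h.py <<'E'
import numpy as np, cv2
from station import *
def grab(n):
    c=read_camera(n)
    for k in("camera_matrix","D","cam_to_world"): c[k]=np.array(c[k],float)
    return c
def pts(c,uv,z=None):
    "pixel list -> world, from depth or on plane z"
    uv=np.array(uv,float).reshape(-1,2)
    n=cv2.undistortPoints(uv[:,None],c["camera_matrix"],c["D"])[:,0]
    r=np.c_[n,np.ones(len(n))]; R,t=c["cam_to_world"][:3,:3],c["cam_to_world"][:3,3]
    if z is None:
        d=c["range_z"][uv[:,1].round().astype(int),uv[:,0].round().astype(int)]
        return (r*d[:,None])@R.T+t
    w=r@R.T; return t+w*((z-t[2])/w[:,2])[:,None]
def mpts(c,m):
    v,u=np.nonzero(m&(c["range_z"]>0)); return pts(c,np.c_[u,v])
def rect(p):
    r=cv2.minAreaRect(p[:,:2].astype(np.float32)*1000); return np.round(r[0],1),np.round(r[1],1),round(r[2],1)
E
python3 - <<'E'
from h import *
for n in("top","side"):
    c=grab(n); cv2.imwrite(f"pics/{n}0.png",c["pixels"]); print(n,c["cam_to_world"].round(3).tolist())
    for l in "spanner_grip stand wrench_mid foot_mid box_mid glide0 cabinet tray mark_spanner_grip mark_spanner_end spanner_end mark_foot mark_box bit_holder_mid".split():
        print(l,[(round(d["conf"],2),np.round(d["box"]).astype(int).tolist(),pts(c,[d["box"][:2]]).round(3)[0].tolist()) for d in spot_in(n,l)])
print(get_obs(),tcp_to_tips)
E
```

```text
pics
top [[0.019, -0.996, 0.084, 0.444], [-1.0, -0.018, 0.004, -0.006], [-0.003, -0.084, -0.996, 1.586], [0.0, 0.0, 0.0, 1.0]]
spanner_grip [(0.81, [164, 340, 62, 54], [0.29, 0.409, 0.01])]
stand [(0.97, [165, 227, 126, 103], [0.572, 0.399, 0.081])]
wrench_mid [(0.86, [146, 241, 39, 64], [0.538, 0.447, 0.073])]
foot_mid [(0.83, [225, 303, 23, 21], [0.389, 0.245, 0.071])]
box_mid [(0.59, [485, 334, 49, 38], [0.321, -0.41, 0.006]), (0.57, [504, 235, 38, 53], [0.558, -0.405, 0.194]), (0.27, [228, 302, 24, 28], [0.392, 0.24, 0.06])]
glide0 [(0.73, [347, 228, 122, 112], [0.586, -0.052, 0.007]), (0.63, [501, 235, 10, 9], [0.558, -0.4, 0.197]), (0.44, [497, 247, 9, 11], [0.531, -0.387, 0.204])]
cabinet [(0.66, [500, 251, 119, 100], [0.523, -0.398, 0.193])]
tray [(0.92, [345, 227, 123, 114], [0.587, -0.049, 0.004])]
mark_spanner_grip [(0.72, [316, 222, 27, 80], [0.599, 0.027, 0.001])]
mark_spanner_end [(0.59, [316, 222, 28, 78], [0.601, 0.026, 0.002])]
spanner_end [(0.85, [160, 341, 64, 57], [0.286, 0.42, 0.008]), (0.82, [191, 225, 38, 69], [0.578, 0.332, 0.091])]
mark_foot [(0.66, [366, 256
[... 1640 characters left out ...]
ay([ 1.01991621,  0.47699566,  0.02240913,  1.55542149, -0.01149241,
        1.10934114, -0.08307758]), 'joint_vel': array([ 1.04493605e-03,  1.31124639e-04, -2.93420940e-04,  1.77892300e-05,
        3.02591263e-04, -6.04078297e-04,  3.92324034e-05]), 'joint_torque': array([ 3.93192895e-04, -5.96315646e+01,  1.60642259e+00, -2.81539696e+01,
        1.24623027e-02,  1.70404299e-03, -2.91511310e-05]), 'eef_pos': array([ 0.28919982, -0.60990079,  0.25030191]), 'tool_rot': array([-0.15525676, -0.68984575, -0.15528218,  0.68985189]), 'contact_force': array([ 0.11956034, -0.63511676,  0.5856751 ]), 'torque': array([ 0.02466128,  0.02087991, -0.04667653]), 'gripper_width': 1.0037757111234344} 0.019
```

Run:
```python
import cv2,numpy as np
t=cv2.imread("pics/top0.png");s=cv2.imread("pics/side0.png")
cv2.imwrite("pics/a.png",cv2.resize(t[110:390,90:580],None,fx=1.6,fy=1.6,interpolation=cv2.INTER_CUBIC))
b=cv2.resize(s[140:260,230:340],None,fx=5,fy=5,interpolation=cv2.INTER_CUBIC)[:600]
cv2.imwrite("pics/b.png",b)
```

```text
(no output)
```

View pics/a.png

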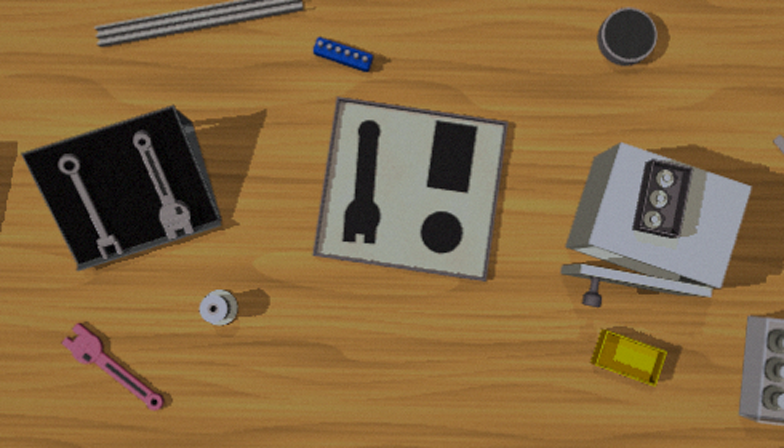

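View pics/b.png

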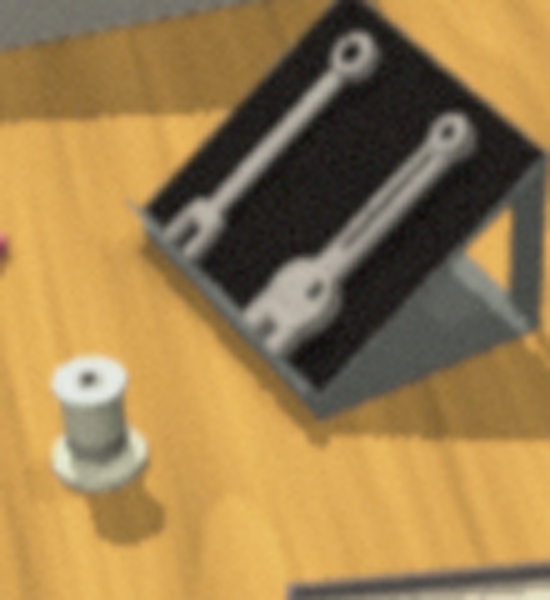

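```bash
cat > m.py <<'E'
from h import *
def plane(c,m,z):
    v,u=np.nonzero(m); return pts(c,np.c_[u,v],z)
for n in("top","side"):
    c=grab(n); print("==",n)
    g=c["pixels"].max(2)
    P=pts(c,np.c_[tuple(a.ravel() for a in np.meshgrid(range(640),range(480)))]).reshape(480,640,3)
    def near(x,y,r): return np.hypot(P[...,0]-x,P[...,1]-y)<r
    # tray marks
    tr=(np.abs(P[...,2]-.004)<.012)&near(.587,-.05,.17)&(g<75)&(c["range_z"]>0)
    k,l,st,ce=cv2.connectedComponentsWithStats(tr.astype(np.uint8),connectivity=4)
    for i in range(1,k):
        if st[i,4]>120:
            p=plane(c,l==i,.004); q=p[:,:2]; d,e=np.linalg.eigh(np.cov(q.T)); print("mark",st[i,4],rect(p),"cen",(q.mean(0)*1000).round(1))
    w=(g>140)&near(.587,-.05,.2)&(np.abs(P[...,2]-.004)<.012)&(np.ptp(c["pixels"].astype(int),axis=2)<40)
    print("liner",rect(plane(c,cv2.morphologyEx(w.astype(np.uint8),cv2.MORPH_OPEN,np.ones((3,3)))>0,.004)))
    # box top rim
    b=near(.558,-.403,.08)&(P[...,2]>.21)&(P[...,2]<.24); p=P[b]; print("boxrim",len(p),rect(p),np.median(p[:,2]))
    for zlo,zhi in((.005,.05),(.055,.08)):
        f=near(.39,.242,.05)&(P[...,2]>zlo)&(P[...,2]<zhi);p=P[f]; 
        print("foot",zlo,len(p),cv2.minEnclosingCircle(p[:,:2].astype(np.float32)*1000),np.percentile(p[:,2],[5,50,95]).round(4))
    for l in("spanner_end","wrench_mid"):
        for d in cut_out(n,l):
            p=mpts(c,d["mask"]); 
            if np.median(p[:,0])<.4: continue
            if n=="top" and l=="spanner_end":
                ce=p.mean(0);U,S,V=np.linalg.svd(p-ce,full_matrices=False)
            else: ce=p.mean(0);U,S,V=np.linalg.svd(p-ce,full_matrices=False)
            print(l,len(p),ce.round(4),"axis",V[0].round(3),"nrm",V[2].round(3),"ext",[np.percentile((p-ce)@V[0],q).round(4) for q in(0,1,99,100)], [np.percentile((p-ce)@V[1],q).round(4) for q in(1,99)])
    # deck plane
    k=near(.57,.395,.07)&(g<45)&(P[...,2]>.02); p=P[k]; A=np.c_[p[:,:2],np.ones(len(p))]; s=np.linalg.lstsq(A,p[:,2],rcond=None)[0]
    print("deck",len(p),s.round(4),"slope",np.degrees(np.arctan(np.hypot(*s[:2]))).round(2),"yaw",np.degrees(np.arctan2(s[1],s[0])).round(2))
E
python3 m.py
```

```text
== top
mark 1057 (array([597.8,  24.5]), array([ 54.8, 198. ]), 87.4) cen [586.2  24. ]
mark 1054 (array([ 640. , -117.1]), array([ 66.1, 109.2]), 82.5) cen [ 639.8 -117. ]
mark 520 (array([ 517.6, -102. ]), array([64.5, 64.6]), 1.0) cen [ 516.8 -102.3]
liner (array([586.1, -54.9]), array([259.4, 247.3]), 82.7)
boxrim 287 (array([ 561.2, -403.2]), array([ 61., 101.]), 79.3) 0.21824673314239829
foot 0.005 173 ((389.91900634765625, 242.24923706054688), 49.60923385620117) [0.0053 0.0084 0.0297]
foot 0.055 250 ((389.4221496582031, 251.94696044921875), 21.915210723876953) [0.0591 0.0648 0.0709]
wrench_mid 531 [0.5427 0.4456 0.0813] axis [-0.772 -0.252 -0.584] nrm [-0.566 -0.145  0.811] ext [np.float64(-0.0957), np.float64(-0.0923), np.float64(0.0934), np.float64(0.0957)] [np.float64(-0.016), np.float64(0.0156)]
wrench_mid 850 [0.5726 0.3326 0.0796] axis [-0.787 -0.263 -0.558] nrm [-0.516 -0.215  0.829] ext [np.float64(-0.1004), np.float64(-0.0992), np.float64(0.0859), np.float64(0.0909)] [np.float64(-0.0226), np.float64(0.0219)]
wrench_mid 1088 [ 0.6402 -0.1184  0.0047] axis [-0.99   0.13
[... 843 characters left out ...]
8 0.0769] axis [-0.782 -0.264 -0.565] nrm [ 0.529  0.2   -0.825] ext [np.float64(-0.1054), np.float64(-0.1026), np.float64(0.0827), np.float64(0.0837)] [np.float64(-0.0217), np.float64(0.0302)]
spanner_end 11576 [ 0.5057 -0.4519  0.1497] axis [ 0.157 -0.956 -0.249] nrm [ 0.568  0.294 -0.769] ext [np.float64(-0.2091), np.float64(-0.1471), np.float64(0.1086), np.float64(0.1223)] [np.float64(-0.1306), np.float64(0.1106)]
wrench_mid 200 [0.5488 0.4478 0.0884] axis [-0.777 -0.253 -0.576] nrm [ 0.583  0.054 -0.81 ] ext [np.float64(-0.0806), np.float64(-0.0799), np.float64(0.0939), np.float64(0.0979)] [np.float64(-0.0165), np.float64(0.0145)]
deck 823 [ 0.6619  0.2158 -0.3832] slope 34.84 yaw 18.06
```

```bash
cat > m2.py <<'E'
from h import *
from scipy.spatial.transform import Rotation as R
for n in("top","side"):
    c=grab(n); g=c["pixels"].max(2)
    P=pts(c,np.c_[tuple(a.ravel() for a in np.meshgrid(range(640),range(480)))]).reshape(480,640,3)
    def fit(q,name):   # q Nx2 mm, axis roughly +x
        for _ in range(6):
            if _==0: th=np.radians(-5 if name=="mark" else 0)
            ct=np.array([np.cos(th),np.sin(th)]);s=q@ct;t=q@np.array([-ct[1],ct[0]])
            lo,hi=np.percentile(s,[.3,99.7]); h=(s>lo+80)&(s<hi-22)
            b=np.arange(lo+80,hi-22,4); m=[(x+2,(t[(s>=x)&(s<x+4)].max()+t[(s>=x)&(s<x+4)].min())/2) for x in b if ((s>=x)&(s<x+4)).sum()>3]
            m=np.array(m);k=np.polyfit(m[:,0],m[:,1],1);th+=np.arctan(k[0])
        lat=np.median(m[:,1]); ax=s.min(),s.max()
        return np.degrees(th).round(2),ct,lat,lo,hi,ax
    tr=((np.abs(P[...,2]-.004)<.012)&(np.hypot(P[...,0]-.59,P[...,1]-.025)<.125)&(g<75)).astype(np.uint8)
    k,l,st,_=cv2.connectedComponentsWithStats(tr,connectivity=4); i=1+np.argmax(st[1:,4]); v,u=np.nonzero(l==i)
    q=pts(c,np.c_[u,v],.004)[:,:2]*1000
    th,ct,lat,lo,hi,ax=fit(q,"mark"); L=np.array([-ct[1],ct[0]])
    print(n,"mark yaw",th,"len",hi-lo,ax,"grip from tips",(lo+80)*ct+lat*L,"from end",(hi-120)*ct+lat*L)
    # spanner: in deck frame
    yaw=np.radians(17.7);B=(R.from_euler("ZY",[yaw,np.radians(-35)])).as_matrix(); O=np.array([.5627,.3298,.067])
    Q=(P-O)@B
    m=(g>70)&(np.abs(Q[...,0]-.02)<.11)&(np.abs(Q[...,1])<.035)&(np.abs(Q[...,2])<.015); q=Q[m][:,:2]*1000
    th,ct,lat,lo,hi,ax=fit(q,"sp"); L=np.array([-ct[1],ct[0]])
    print("spanner yaw rel",th,"len",hi-lo,ax,"grip tips",(lo+75)*ct+lat*L,"end",(hi-115)*ct+lat*L,"z",np.median(Q[m][:,2]))
    dk=Q[(g<40)&(np.abs(Q[...,0])<.08)&(np.abs(Q[...,1]-.055)<.03)&(np.abs(Q[...,2])<.03)];A=np.c_[dk[:,:2],np.ones(len(dk))];print("deck",np.linalg.lstsq(A,dk[:,2],rcond=None)[0].round(4),len(dk))
    f=P[(np.hypot(P[...,0]-.289,P[...,1]+.61)<.09)&(P[...,2]>.1)&(P[...,2]<.5)]; print("fingers",len(f),f[:,2].min().round(4) if len(f) else 0, np.percentile(f[:,2],[1,3,10]) if len(f) else 0)
o=get_obs();M=R.from_quat(np.roll(o["tool_rot"],-1)).as_matrix();print(M.round(3))
E
python3 m2.py
```

```text
top mark yaw -3.21 len 195.26269679138704 (np.float64(496.46561177341647), np.float64(694.5262841183327)) grip from tips [579.04057233  23.79110383] from end [574.31071493  24.05660451]
spanner yaw rel 1.35 len 206.17706194247683 (np.float64(-90.48005756614198), np.float64(116.69407478518461)) grip tips [-15.08564917   0.31935812] end [1.08694075 0.69971099] z 0.005511913782847633
deck [ 0.0007  0.0116 -0.0083] 1309
fingers 1504 0.2426 [0.25373263 0.26798584 0.30014744]
side mark yaw -3.46 len 188.61844221664575 (np.float64(497.58280562769716), np.float64(688.0896692420001)) grip from tips [580.73327908  27.04141739] from end [569.37241714  27.72747396]
spanner yaw rel 0.94 len 193.1436660137772 (np.float64(-88.87937047856609), np.float64(118.87709567521611)) grip tips [-2.25082252  9.11199066] end [0.89242097 9.16353063] z 0.0063827967401443525
deck [ 0.0005  0.005  -0.0053] 474
fingers 171 0.4697 [0.4716789  0.47331029 0.47509124]
[[ 0.     0.428 -0.904]
 [-0.    -0.904 -0.428]
 [-1.     0.    -0.   ]]
```

```bash
cat > plan.py <<'E'
import numpy as np
from scipy.spatial.transform import Rotation as R
from station import get_obs
def rot(yaw,pitch=0):
    "tool for a thing of this yaw (deg) lying on a slope rising to its +x by pitch; jaws across it"
    B=R.from_euler("ZY",[yaw,-pitch],degrees=True).as_matrix()
    return np.c_[-B[:,2],-B[:,1],np.cross(-B[:,2],-B[:,1])]
def to(p,M):
    o=get_obs();C=R.from_quat(np.roll(o["tool_rot"],-1)).as_matrix()
    print("t",round(o["t"],2),"d",(np.array(p)-o["eef_pos"]).round(4),"rv",np.degrees(R.from_matrix(M@C.T).as_rotvec()).round(2),"F",np.round(o["contact_force"],1),"w",round(o["gripper_width"],3),"pos",np.round(o["eef_pos"],4))
E
cat > s.py <<'E'
from plan import *
B=R.from_euler("ZY",[18.6,-35],degrees=True).as_matrix()
G=np.array([.5627,.3298,.067])+B@[.001,.0015,0]
T=G+B@[.003,0,.0125]; print(T.round(4),"n",B[:,2].round(3))
if __name__=="__main__":
    to(T+.1*B[:,2],rot(18.6,35)); to(T,rot(18.6,35))
E
python3 s.py
python3 -m jog '[{"dz":0.05},{"dz":0.1},{"dz":0.12,"dy":0.05},{"dz":0.12,"dy":0.1},{"dz":0.12,"dy":0.15},{"dz":0.12,"dy":0.2},{"dz":0.12,"dy":0.25},{"dz":0.12,"dy":0.3,"dx":0.02},{"dz":0.12,"dy":0.345,"dx":0.04},{"dz":0.12,"dy":0.39,"dx":0.06}]' 40; python3 s.py
```

```text
[0.5585 0.33   0.0795] n [-0.544 -0.183  0.819]
t 1.9 d [ 0.2149  0.9216 -0.0889] rv [ 13.11 -32.47  -6.56] F [-0.4 -0.6  0. ] w 1.004 pos [ 0.2893 -0.6099  0.2503]
t 1.9 d [ 0.2693  0.9399 -0.1708] rv [ 13.11 -32.47  -6.56] F [-0.4 -0.6  0. ] w 1.004 pos [ 0.2893 -0.6099  0.2503]
[0.5585 0.33   0.0795] n [-0.544 -0.183  0.819]
t 1.9 d [ 0.2149  0.9216 -0.0889] rv [ 13.11 -32.47  -6.56] F [-0.4 -0.6  0. ] w 1.004 pos [ 0.2893 -0.6099  0.2503]
t 1.9 d [ 0.2693  0.9399 -0.1708] rv [ 13.11 -32.47  -6.56] F [-0.4 -0.6  0. ] w 1.004 pos [ 0.2893 -0.6099  0.2503]$[0]: bad value
```

```bash
python3 -m jog '[{"gripper":0,"dx":0,"dy":0,"dz":0.05,"rx":0,"ry":0,"rz":0},{"gripper":0,"dx":0,"dy":0,"dz":0.1,"rx":0,"ry":0,"rz":0},{"gripper":0,"dx":0,"dy":0.04,"dz":0.12,"rx":0,"ry":0,"rz":0},{"gripper":0,"dx":0.01,"dy":0.09,"dz":0.12,"rx":0,"ry":0,"rz":0},{"gripper":0,"dx":0.02,"dy":0.135,"dz":0.12,"rx":0,"ry":0,"rz":0},{"gripper":0,"dx":0.03,"dy":0.18,"dz":0.12,"rx":0,"ry":0,"rz":0},{"gripper":0,"dx":0.04,"dy":0.225,"dz":0.12,"rx":0,"ry":0,"rz":0},{"gripper":0,"dx":0.05,"dy":0.27,"dz":0.12,"rx":0,"ry":0,"rz":0},{"gripper":0,"dx":0.06,"dy":0.315,"dz":0.12,"rx":0,"ry":0,"rz":0},{"gripper":0,"dx":0.07,"dy":0.36,"dz":0.12,"rx":0,"ry":0,"rz":0}]' 40; python3 s.py
```

```text
t: 2.9
eef_pos: [0.3592, -0.248, 0.3706]
tool_rot: [0.156, 0.69, 0.155, -0.69]
contact_force: [1.2, 0.5, -0.2]
gripper_width: 1.001
[0.5585 0.33   0.0795] n [-0.544 -0.183  0.819]
t 2.9 d [ 0.1449  0.5597 -0.2091] rv [ 13.15 -32.44  -6.54] F [ 1.2  0.5 -0.2] w 1.001 pos [ 0.3592 -0.248   0.3706]
t 2.9 d [ 0.1993  0.578  -0.291 ] rv [ 13.15 -32.44  -6.54] F [ 1.2  0.5 -0.2] w 1.001 pos [ 0.3592 -0.248   0.3706]
```

```bash
python3 -m jog '[{"gripper":0,"dx":0.02,"dy":0.045,"dz":0,"rx":0,"ry":0,"rz":0},{"gripper":0,"dx":0.03,"dy":0.09,"dz":0,"rx":0,"ry":0,"rz":0},{"gripper":0,"dx":0.04,"dy":0.135,"dz":0,"rx":0,"ry":0,"rz":0},{"gripper":0,"dx":0.05,"dy":0.18,"dz":0,"rx":0,"ry":0,"rz":0},{"gripper":0,"dx":0.06,"dy":0.225,"dz":0,"rx":2.6,"ry":-6.5,"rz":-1.3},{"gripper":0,"dx":0.07,"dy":0.27,"dz":0,"rx":5.2,"ry":-13,"rz":-2.6},{"gripper":0,"dx":0.08,"dy":0.315,"dz":0,"rx":7.9,"ry":-19.5,"rz":-3.9},{"gripper":0,"dx":0.09,"dy":0.36,"dz":0,"rx":10.5,"ry":-26,"rz":-5.2},{"gripper":0,"dx":0.1,"dy":0.405,"dz":0,"rx":13.1,"ry":-32.4,"rz":-6.5},{"gripper":0,"dx":0.11,"dy":0.445,"dz":0,"rx":13.1,"ry":-32.4,"rz":-6.5}]' ; python3 s.py
```

```text
t: 3.9
eef_pos: [0.4659, 0.1963, 0.3678]
tool_rot: [0.076, 0.875, 0.144, -0.456]
contact_force: [0.3, -1.3, -0.0]
gripper_width: 1.0
[0.5585 0.33   0.0795] n [-0.544 -0.183  0.819]
t 3.9 d [ 0.0382  0.1153 -0.2064] rv [ 0.14 -0.05 -0.1 ] F [ 0.3 -1.3 -0. ] w 1.0 pos [0.4659 0.1963 0.3678]
t 3.9 d [ 0.0926  0.1336 -0.2883] rv [ 0.14 -0.05 -0.1 ] F [ 0.3 -1.3 -0. ] w 1.0 pos [0.4659 0.1963 0.3678]
```

```bash
python3 -m jog '[{"gripper":0,"dx":0.01,"dy":0.035,"dz":-0.03,"rx":0,"ry":0,"rz":0},{"gripper":0,"dx":0.015,"dy":0.06,"dz":-0.07,"rx":0,"ry":0,"rz":0},{"gripper":0,"dx":0.02,"dy":0.09,"dz":-0.105,"rx":0,"ry":0,"rz":0},{"gripper":0,"dx":0.03,"dy":0.11,"dz":-0.145,"rx":0,"ry":0,"rz":0},{"gripper":0,"dx":0.035,"dy":0.115,"dz":-0.18,"rx":0,"ry":0,"rz":0},{"gripper":0,"dx":0.035,"dy":0.115,"dz":-0.209,"rx":0,"ry":0,"rz":0},{"gripper":0,"dx":0.035,"dy":0.115,"dz":-0.209,"rx":0,"ry":0,"rz":0}]' ; python3 s.py
```

```text
t: 4.6
eef_pos: [0.4933, 0.2653, 0.2398]
tool_rot: [0.076, 0.871, 0.139, -0.464]
contact_force: [0.7, -0.9, -0.0]
gripper_width: 0.999
[0.5585 0.33   0.0795] n [-0.544 -0.183  0.819]
t 4.6 d [ 0.0108  0.0464 -0.0784] rv [ 0.53 -1.01  0.37] F [ 0.7 -0.9 -0. ] w 0.999 pos [0.4933 0.2653 0.2398]
t 4.6 d [ 0.0652  0.0647 -0.1603] rv [ 0.53 -1.01  0.37] F [ 0.7 -0.9 -0. ] w 0.999 pos [0.4933 0.2653 0.2398]
```

```bash
python3 -m jog '[{"gripper":0,"dx":0.011,"dy":0.046,"dz":-0.078,"rx":0.5,"ry":-1,"rz":0.4},{"gripper":0,"dx":0.011,"dy":0.046,"dz":-0.078,"rx":0.5,"ry":-1,"rz":0.4},{"gripper":0,"dx":0.011,"dy":0.046,"dz":-0.078,"rx":0.5,"ry":-1,"rz":0.4},{"gripper":0,"dx":0.011,"dy":0.046,"dz":-0.078,"rx":0.5,"ry":-1,"rz":0.4},{"gripper":0,"dx":0.011,"dy":0.046,"dz":-0.078,"rx":0.5,"ry":-1,"rz":0.4},{"gripper":0,"dx":0.011,"dy":0.046,"dz":-0.078,"rx":0.5,"ry":-1,"rz":0.4}]' ; python3 s.py; python3 -c "
from station import get_obs;print(get_obs()['q'])"
```

```text
t: 5.2
eef_pos: [0.505, 0.3021, 0.1753]
tool_rot: [0.076, 0.866, 0.14, -0.474]
contact_force: [0.0, 0.6, -0.4]
gripper_width: 0.997
[0.5585 0.33   0.0795] n [-0.544 -0.183  0.819]
t 5.2 d [-0.0008  0.0096 -0.0139] rv [ 0.72 -2.23  0.26] F [ 0.   0.6 -0.4] w 0.997 pos [0.505  0.3021 0.1753]
t 5.2 d [ 0.0536  0.0279 -0.0958] rv [ 0.72 -2.23  0.26] F [ 0.   0.6 -0.4] w 0.997 pos [0.505  0.3021 0.1753]
[-0.97129695  0.25856286  0.23171476  2.24915847  0.98052776  0.21023479
 -2.93695266]
```

```bash
python3 -m jog '[{"gripper":0,"dx":0,"dy":0,"dz":0,"rx":-4.6,"ry":-1.5,"rz":7},{"gripper":0,"dx":0,"dy":0,"dz":0,"rx":-9.2,"ry":-3.1,"rz":13.9},{"gripper":0,"dx":0,"dy":0,"dz":0,"rx":-13.9,"ry":-4.7,"rz":20.9},{"gripper":0,"dx":0,"dy":0,"dz":0,"rx":-18.5,"ry":-6.2,"rz":27.8},{"gripper":0,"dx":0,"dy":0,"dz":0,"rx":-23.1,"ry":-7.8,"rz":34.8},{"gripper":0,"dx":0,"dy":0,"dz":0,"rx":-27.7,"ry":-9.3,"rz":41.8},{"gripper":0,"dx":0,"dy":0,"dz":0,"rx":-32.3,"ry":-10.9,"rz":48.7},{"gripper":0,"dx":0,"dy":0,"dz":0,"rx":-37,"ry":-12.4,"rz":55.7},{"gripper":0,"dx":0,"dy":0,"dz":0,"rx":-41.6,"ry":-14,"rz":62.6},{"gripper":0,"dx":0,"dy":0,"dz":0,"rx":-46.2,"ry":-15.6,"rz":69.6}]' ; sed -i 's/^def to/FL=np.diag([1,-1,-1.])\ndef to/' plan.py; sed -i 's/rot(18.6,35)/rot(18.6,35)@FL/g' s.py; python3 s.py; python3 -c "
from station import get_obs;print(get_obs()['q'])"
```

```text
t: 6.2
eef_pos: [0.5049, 0.3023, 0.1758]
tool_rot: [0.656, 0.59, 0.4, -0.25]
contact_force: [-0.9, 0.1, -1.8]
gripper_width: 0.996
[0.5585 0.33   0.0795] n [-0.544 -0.183  0.819]
t 6.2 d [-0.0007  0.0094 -0.0144] rv [-50.79 -15.08  78.75] F [-0.9  0.1 -1.8] w 0.996 pos [0.5049 0.3023 0.1758]
t 6.2 d [ 0.0537  0.0277 -0.0963] rv [-50.79 -15.08  78.75] F [-0.9  0.1 -1.8] w 0.996 pos [0.5049 0.3023 0.1758]
[-0.86093852  0.26023286  0.06316273  2.25753486  1.28621903  0.30134436
 -1.77141073]
```

```bash
python3 -m jog '[{"gripper":0,"dx":0,"dy":0,"dz":0,"rx":-4.6,"ry":-1.4,"rz":7.1},{"gripper":0,"dx":0,"dy":0,"dz":0,"rx":-9.2,"ry":-2.7,"rz":14.2},{"gripper":0,"dx":0,"dy":0,"dz":0,"rx":-13.8,"ry":-4.1,"rz":21.4},{"gripper":0,"dx":0,"dy":0,"dz":0,"rx":-18.4,"ry":-5.5,"rz":28.5},{"gripper":0,"dx":0,"dy":0,"dz":0,"rx":-23,"ry":-6.8,"rz":35.6},{"gripper":0,"dx":0,"dy":0,"dz":0,"rx":-27.6,"ry":-8.2,"rz":42.7},{"gripper":0,"dx":0,"dy":0,"dz":0,"rx":-32.2,"ry":-9.6,"rz":49.8},{"gripper":0,"dx":0,"dy":0,"dz":0,"rx":-36.8,"ry":-10.9,"rz":57},{"gripper":0,"dx":0,"dy":0,"dz":0,"rx":-41.4,"ry":-12.3,"rz":64.1},{"gripper":0,"dx":0,"dy":0,"dz":0,"rx":-45.5,"ry":-13.6,"rz":70.9}]' ; python3 s.py; python3 -c "
from station import get_obs;print(get_obs()['q'])"
```

```text
t: 7.2
eef_pos: [0.5048, 0.3023, 0.1758]
tool_rot: [0.879, -0.001, 0.465, 0.105]
contact_force: [-1.1, -0.0, 0.0]
gripper_width: 0.999
[0.5585 0.33   0.0795] n [-0.544 -0.183  0.819]
t 7.2 d [-0.0006  0.0094 -0.0143] rv [-5.24 -1.58  7.86] F [-1.1 -0.   0. ] w 0.999 pos [0.5048 0.3023 0.1758]
t 7.2 d [ 0.0537  0.0277 -0.0962] rv [-5.24 -1.58  7.86] F [-1.1 -0.   0. ] w 0.999 pos [0.5048 0.3023 0.1758]
[-0.78984807  0.2546858   0.01101838  2.26533314  1.35164258  0.26035547
 -0.32219382]
```

```bash
python3 -m jog '[{"gripper":0,"dx":0,"dy":0.009,"dz":-0.014,"rx":-5.2,"ry":-1.6,"rz":7.9},{"gripper":0,"dx":0,"dy":0.0094,"dz":-0.0143,"rx":-5.2,"ry":-1.6,"rz":7.9},{"gripper":0,"dx":0.01,"dy":0.013,"dz":-0.03,"rx":-5.2,"ry":-1.6,"rz":7.9},{"gripper":0,"dx":0.021,"dy":0.017,"dz":-0.047,"rx":-5.2,"ry":-1.6,"rz":7.9},{"gripper":0,"dx":0.032,"dy":0.0204,"dz":-0.0634,"rx":-5.2,"ry":-1.6,"rz":7.9},{"gripper":0,"dx":0.032,"dy":0.0204,"dz":-0.0634,"rx":-5.2,"ry":-1.6,"rz":7.9},{"gripper":0,"dx":0.032,"dy":0.0204,"dz":-0.0634,"rx":-5.2,"ry":-1.6,"rz":7.9}]' ; python3 s.py; python3 -c "
from station import get_obs;print(get_obs()['q'])"
```

```text
t: 7.9
eef_pos: [0.5366, 0.3219, 0.1122]
tool_rot: [0.876, -0.071, 0.456, 0.141]
contact_force: [0.3, 0.7, -0.1]
gripper_width: 1.0
[0.5585 0.33   0.0795] n [-0.544 -0.183  0.819]
t 7.9 d [-0.0325 -0.0102  0.0492] rv [-0.22 -0.1   0.37] F [ 0.3  0.7 -0.1] w 1.0 pos [0.5366 0.3219 0.1122]
t 7.9 d [ 0.0219  0.008  -0.0327] rv [-0.22 -0.1   0.37] F [ 0.3  0.7 -0.1] w 1.0 pos [0.5366 0.3219 0.1122]
[-0.73235859  0.42882658 -0.03300869  2.21422971  1.82270843  0.26594416
 -0.62707683]
```

Works well. Check alignment from near before going in.

Run:
```python
from h import *
a=grab("top")["pixels"][190:290,110:230];b=grab("side")["pixels"][140:240,250:370]
cv2.imwrite("pics/c.png",cv2.resize(np.hstack([a,b[:, :80]]),None,fx=4,fy=4,interpolation=cv2.INTER_CUBIC))
```

```text
(no output)
```

View pics/c.png

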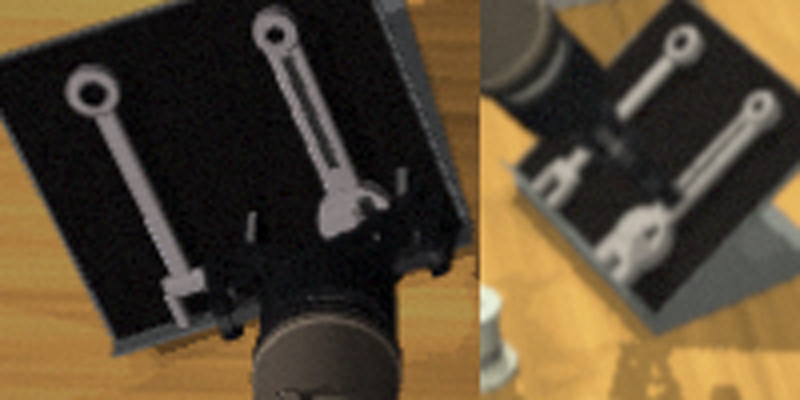

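```bash
python3 -m jog '[{"gripper":0,"dx":0.007,"dy":0.003,"dz":-0.011,"rx":-0.2,"ry":-0.1,"rz":0.4},{"gripper":0,"dx":0.015,"dy":0.006,"dz":-0.022,"rx":-0.2,"ry":-0.1,"rz":0.4},{"gripper":0,"dx":0.022,"dy":0.008,"dz":-0.0327,"rx":-0.2,"ry":-0.1,"rz":0.4},{"gripper":0,"dx":0.022,"dy":0.008,"dz":-0.0327,"rx":-0.2,"ry":-0.1,"rz":0.4},{"gripper":0,"dx":0.022,"dy":0.008,"dz":-0.0327,"rx":-0.2,"ry":-0.1,"rz":0.4}]' ; python3 s.py
```

```text
t: 8.5
eef_pos: [0.5585, 0.3303, 0.0801]
tool_rot: [0.875, -0.075, 0.455, 0.144]
contact_force: [0.4, 0.7, -0.1]
gripper_width: 1.0
[0.5585 0.33   0.0795] n [-0.544 -0.183  0.819]
t 8.5 d [-0.0543 -0.0186  0.0814] rv [-0.01  0.05 -0.12] F [ 0.4  0.7 -0.1] w 1.0 pos [0.5585 0.3303 0.0801]
t 8.5 d [ 0.0001 -0.0003 -0.0005] rv [-0.01  0.05 -0.12] F [ 0.4  0.7 -0.1] w 1.0 pos [0.5585 0.3303 0.0801]
```

```bash
python3 -m jog '[{"gripper":0.4,"dx":0,"dy":0,"dz":0,"rx":0,"ry":0,"rz":0},{"gripper":0.6,"dx":0,"dy":0,"dz":0,"rx":0,"ry":0,"rz":0},{"gripper":0.7,"dx":0,"dy":0,"dz":0,"rx":0,"ry":0,"rz":0},{"gripper":0.7,"dx":0,"dy":0,"dz":0,"rx":0,"ry":0,"rz":0},{"gripper":1,"dx":0,"dy":0,"dz":0,"rx":0,"ry":0,"rz":0},{"gripper":1,"dx":0,"dy":0,"dz":0,"rx":0,"ry":0,"rz":0},{"gripper":1,"dx":0,"dy":0,"dz":0,"rx":0,"ry":0,"rz":0},{"gripper":1,"dx":0,"dy":0,"dz":0,"rx":0,"ry":0,"rz":0}]' 60; python3 s.py
```

```text
t: 9.3
eef_pos: [0.5586, 0.3303, 0.0799]
tool_rot: [0.875, -0.075, 0.455, 0.144]
contact_force: [-4.1, -2.8, 6.9]
gripper_width: 0.238
[0.5585 0.33   0.0795] n [-0.544 -0.183  0.819]
t 9.3 d [-0.0544 -0.0186  0.0816] rv [-0.    0.08 -0.15] F [-4.1 -2.8  6.9] w 0.238 pos [0.5586 0.3303 0.0799]
t 9.3 d [-0.0001 -0.0003 -0.0003] rv [-0.    0.08 -0.15] F [-4.1 -2.8  6.9] w 0.238 pos [0.5586 0.3303 0.0799]
```

```bash
python3 -m jog '[{"gripper":1,"dx":-0.003,"dy":-0.001,"dz":0.004,"rx":0,"ry":0,"rz":0},{"gripper":1,"dx":-0.008,"dy":-0.003,"dz":0.012,"rx":0,"ry":0,"rz":0},{"gripper":1,"dx":-0.016,"dy":-0.005,"dz":0.025,"rx":0,"ry":0,"rz":0},{"gripper":1,"dx":-0.03,"dy":-0.01,"dz":0.045,"rx":0,"ry":0,"rz":0},{"gripper":1,"dx":-0.042,"dy":-0.014,"dz":0.065,"rx":0,"ry":0,"rz":0},{"gripper":1,"dx":-0.054,"dy":-0.019,"dz":0.085,"rx":0,"ry":0,"rz":0},{"gripper":1,"dx":-0.054,"dy":-0.019,"dz":0.11,"rx":0,"ry":0,"rz":0},{"gripper":1,"dx":-0.054,"dy":-0.019,"dz":0.14,"rx":0,"ry":0,"rz":0},{"gripper":1,"dx":-0.054,"dy":-0.019,"dz":0.17,"rx":0,"ry":0,"rz":0},{"gripper":1,"dx":-0.054,"dy":-0.019,"dz":0.2,"rx":0,"ry":0,"rz":0}]' 80
cat > p1.py <<'E'
from plan import *
y=np.radians(-3.3);c=np.array([np.cos(y),np.sin(y)])
T=np.r_[np.array([.5759,.0256])+.003*c,.004+.0075+.0125]
to(T+[0,0,.12],rot(-3.3)@FL);to(T,rot(-3.3)@FL)
E
python3 p1.py
```

```text
t: 10.3
eef_pos: [0.5035, 0.3112, 0.2802]
tool_rot: [0.875, -0.075, 0.456, 0.145]
contact_force: [1.1, 0.4, -3.0]
gripper_width: 0.231
t 10.3 d [ 0.0754 -0.2857 -0.1362] rv [ -4.74  34.83 -21.39] F [ 1.1  0.4 -3. ] w 0.231 pos [0.5035 0.3112 0.2802]
t 10.3 d [ 0.0754 -0.2857 -0.2562] rv [ -4.74  34.83 -21.39] F [ 1.1  0.4 -3. ] w 0.231 pos [0.5035 0.3112 0.2802]
```

```bash
python3 -m jog '[{"gripper":1,"dx":0.01,"dy":-0.03,"dz":0,"rx":-0.5,"ry":3.9,"rz":-2.4},{"gripper":1,"dx":0.017,"dy":-0.065,"dz":0,"rx":-1,"ry":7.8,"rz":-4.8},{"gripper":1,"dx":0.025,"dy":-0.1,"dz":0,"rx":-1.6,"ry":11.7,"rz":-7.2},{"gripper":1,"dx":0.034,"dy":-0.135,"dz":0,"rx":-2.1,"ry":15.5,"rz":-9.5},{"gripper":1,"dx":0.043,"dy":-0.17,"dz":0,"rx":-2.6,"ry":19.4,"rz":-11.9},{"gripper":1,"dx":0.052,"dy":-0.2,"dz":0,"rx":-3.2,"ry":23.3,"rz":-14.3},{"gripper":1,"dx":0.06,"dy":-0.23,"dz":-0.02,"rx":-3.7,"ry":27.2,"rz":-16.7},{"gripper":1,"dx":0.068,"dy":-0.26,"dz":-0.05,"rx":-4.2,"ry":31,"rz":-19},{"gripper":1,"dx":0.075,"dy":-0.28,"dz":-0.08,"rx":-4.7,"ry":34.8,"rz":-21.4},{"gripper":1,"dx":0.0754,"dy":-0.2857,"dz":-0.1,"rx":-4.7,"ry":34.8,"rz":-21.4}]'; python3 p1.py
```

```text
t: 11.3
eef_pos: [0.5804, 0.0225, 0.1767]
tool_rot: [0.706, 0.022, 0.707, -0.023]
contact_force: [-0.7, 0.6, -3.2]
gripper_width: 0.229
t 11.3 d [-0.0015  0.0029 -0.0327] rv [ 0.13 -0.08  0.32] F [-0.7  0.6 -3.2] w 0.229 pos [0.5804 0.0225 0.1767]
t 11.3 d [-0.0015  0.0029 -0.1527] rv [ 0.13 -0.08  0.32] F [-0.7  0.6 -3.2] w 0.229 pos [0.5804 0.0225 0.1767]
```

```bash
python3 -m jog '[{"gripper":1,"dx":-0.0015,"dy":0.0029,"dz":-0.025,"rx":0.1,"ry":-0.1,"rz":0.3},{"gripper":1,"dx":-0.0015,"dy":0.0029,"dz":-0.05,"rx":0.1,"ry":-0.1,"rz":0.3},{"gripper":1,"dx":-0.0015,"dy":0.0029,"dz":-0.075,"rx":0.1,"ry":-0.1,"rz":0.3},{"gripper":1,"dx":-0.0015,"dy":0.0029,"dz":-0.093,"rx":0.1,"ry":-0.1,"rz":0.3},{"gripper":1,"dx":-0.0015,"dy":0.0029,"dz":-0.093,"rx":0.1,"ry":-0.1,"rz":0.3}]'; python3 p1.py
python3 - <<'E'
from h import *
for n in("top","side"):
    c=grab(n); cv2.imwrite(f"pics/d_{n}.png",c["pixels"]);g=c["pixels"].min(2)
    P=pts(c,np.c_[tuple(a.ravel() for a in np.meshgrid(range(640),range(480)))]).reshape(480,640,3)
    for lo,hi in((.62,.72),(.49,.535)):
        p=P[(P[...,0]>lo)&(P[...,0]<hi)&(np.abs(P[...,1]-.025)<.06)&(P[...,2]>.05)&(P[...,2]<.1)]
        if len(p)<10: print(n,lo,len(p));continue
        print(n,lo,len(p),"x",p[:,0].min().round(4),p[:,0].max().round(4),"mean",p.mean(0).round(4),"yfit",np.polyfit(p[:,0],p[:,1],1).round(4),"zfit",np.polyfit(p[:,0],p[:,2],1).round(4))
a=cv2.imread("pics/d_top.png")[160:300,260:400];b=cv2.imread("pics/d_side.png")[200:340,280:420]
cv2.imwrite("pics/d.png",cv2.resize(np.hstack([a,b]),None,fx=2.85,fy=2.85,interpolation=cv2.INTER_CUBIC))
E
```

```text
t: 11.8
eef_pos: [0.5758, 0.0286, 0.0835]
tool_rot: [0.706, 0.019, 0.708, -0.018]
contact_force: [-0.2, 0.4, -2.7]
gripper_width: 0.228
t 11.8 d [ 0.0031 -0.0032  0.0605] rv [-0.04 -0.13 -0.29] F [-0.2  0.4 -2.7] w 0.228 pos [0.5758 0.0286 0.0835]
t 11.8 d [ 0.0031 -0.0032 -0.0595] rv [-0.04 -0.13 -0.29] F [-0.2  0.4 -2.7] w 0.228 pos [0.5758 0.0286 0.0835]
top 0.62 71 x 0.667 0.6875 mean [0.6765 0.0228 0.0768] yfit [-0.1102  0.0973] zfit [-0.1132  0.1534]
top 0.49 0
side 0.62 189 x 0.6204 0.6858 mean [0.6533 0.0241 0.0769] yfit [-0.0663  0.0674] zfit [0.0331 0.0553]
side 0.49 217 x 0.4955 0.535 mean [0.5162 0.0308 0.078 ] yfit [-0.2045  0.1364] zfit [0.1122 0.0201]
```

View pics/d.png

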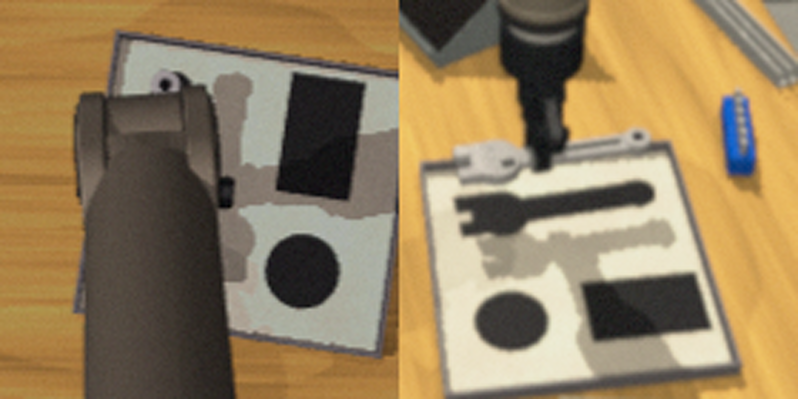

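```bash
python3 -m jog '[{"gripper":1,"dx":0.0031,"dy":-0.0032,"dz":-0.015,"rx":0,"ry":-0.1,"rz":-0.3},{"gripper":1,"dx":0.0031,"dy":-0.0032,"dz":-0.03,"rx":0,"ry":-0.1,"rz":-0.3},{"gripper":1,"dx":0.0031,"dy":-0.0032,"dz":-0.045,"rx":0,"ry":-0.1,"rz":-0.3},{"gripper":1,"dx":0.0031,"dy":-0.0032,"dz":-0.053,"rx":0,"ry":-0.1,"rz":-0.3},{"gripper":1,"dx":0.0031,"dy":-0.0032,"dz":-0.056,"rx":0,"ry":-0.1,"rz":-0.3},{"gripper":1,"dx":0.0031,"dy":-0.0032,"dz":-0.056,"rx":0,"ry":-0.1,"rz":-0.3},{"gripper":1,"dx":0.0031,"dy":-0.0032,"dz":-0.056,"rx":0,"ry":-0.1,"rz":-0.3}]'; python3 p1.py
```

```text
t: 12.6
eef_pos: [0.5821, 0.0254, 0.0307]
tool_rot: [0.709, 0.021, 0.705, -0.02]
contact_force: [-0.8, -0.2, -2.9]
gripper_width: 0.226
t 12.6 d [-0.0032 -0.      0.1133] rv [-0.09  0.37  0.04] F [-0.8 -0.2 -2.9] w 0.226 pos [0.5821 0.0254 0.0307]
t 12.6 d [-0.0032 -0.     -0.0067] rv [-0.09  0.37  0.04] F [-0.8 -0.2 -2.9] w 0.226 pos [0.5821 0.0254 0.0307]
```

```bash
python3 -m jog '[{"gripper":1,"dx":-0.003,"dy":0,"dz":-0.002,"rx":0,"ry":0.3,"rz":0},{"gripper":1,"dx":-0.0032,"dy":0,"dz":-0.004,"rx":0,"ry":0.3,"rz":0},{"gripper":1,"dx":-0.0032,"dy":0,"dz":-0.005,"rx":0,"ry":0.3,"rz":0},{"gripper":1,"dx":-0.0032,"dy":0,"dz":-0.005,"rx":0,"ry":0.3,"rz":0}]'; python3 p1.py
```

```text
t: 13.0
eef_pos: [0.5785, 0.0255, 0.0254]
tool_rot: [0.707, 0.021, 0.707, -0.02]
contact_force: [-0.9, 0.2, -2.9]
gripper_width: 0.23
t 13.0 d [ 0.0004 -0.      0.1186] rv [-0.08  0.04  0.04] F [-0.9  0.2 -2.9] w 0.23 pos [0.5785 0.0255 0.0254]
t 13.0 d [ 0.0004 -0.     -0.0014] rv [-0.08  0.04  0.04] F [-0.9  0.2 -2.9] w 0.23 pos [0.5785 0.0255 0.0254]
```

```bash
python3 -m jog '[{"gripper":1,"dx":0,"dy":0,"dz":-0.001,"rx":0,"ry":0,"rz":0},{"gripper":1,"dx":0,"dy":0,"dz":-0.0015,"rx":0,"ry":0,"rz":0},{"gripper":1,"dx":0,"dy":0,"dz":-0.0015,"rx":0,"ry":0,"rz":0}]'; python3 p1.py
```

```text
t: 13.3
eef_pos: [0.5787, 0.0254, 0.0245]
tool_rot: [0.707, 0.021, 0.706, -0.02]
contact_force: [-2.2, 0.4, 5.2]
gripper_width: 0.23
t 13.3 d [ 0.0002 -0.      0.1195] rv [-0.09  0.05  0.04] F [-2.2  0.4  5.2] w 0.23 pos [0.5787 0.0254 0.0245]
t 13.3 d [ 0.0002 -0.     -0.0005] rv [-0.09  0.05  0.04] F [-2.2  0.4  5.2] w 0.23 pos [0.5787 0.0254 0.0245]
```

```bash
python3 -m jog '[{"gripper":0.6,"dx":0,"dy":0,"dz":0,"rx":0,"ry":0,"rz":0},{"gripper":0.45,"dx":0,"dy":0,"dz":0,"rx":0,"ry":0,"rz":0},{"gripper":0.45,"dx":0,"dy":0,"dz":0,"rx":0,"ry":0,"rz":0},{"gripper":0.45,"dx":0,"dy":0,"dz":0.01,"rx":0,"ry":0,"rz":0},{"gripper":0.45,"dx":0,"dy":0,"dz":0.03,"rx":0,"ry":0,"rz":0},{"gripper":0.45,"dx":0,"dy":0,"dz":0.06,"rx":0,"ry":0,"rz":0},{"gripper":0.2,"dx":0,"dy":0,"dz":0.1,"rx":0,"ry":0,"rz":0},{"gripper":0,"dx":0,"dy":0,"dz":0.14,"rx":0,"ry":0,"rz":0},{"gripper":0,"dx":-0.02,"dy":0.03,"dz":0.16,"rx":0,"ry":0,"rz":0},{"gripper":0,"dx":-0.04,"dy":0.06,"dz":0.16,"rx":0,"ry":0,"rz":0}]'
cat > f.py <<'E'
from plan import *
T=np.array([.388,.253,.037]); M=rot(-3.3)@FL
to(T+[0,0,.09],M);to(T,M)
E
python3 f.py;python3 -c "
from station import get_obs;print(get_obs()['q'])"
```

```text
t: 14.3
eef_pos: [0.5407, 0.0855, 0.1883]
tool_rot: [0.71, 0.023, 0.704, -0.021]
contact_force: [1.0, 0.5, 0.4]
gripper_width: 1.002
t 14.3 d [-0.1527  0.1675 -0.0613] rv [-0.18  0.47  0.22] F [1.  0.5 0.4] w 1.002 pos [0.5407 0.0855 0.1883]
t 14.3 d [-0.1527  0.1675 -0.1513] rv [-0.18  0.47  0.22] F [1.  0.5 0.4] w 1.002 pos [0.5407 0.0855 0.1883]
[-0.34536829  0.33455186  0.091926    1.935451   -0.04088512  0.86452669
  1.27711133]
```

```bash
python3 -m jog '[{"gripper":0,"dx":-0.03,"dy":0.035,"dz":0,"rx":0,"ry":0.4,"rz":0},{"gripper":0,"dx":-0.06,"dy":0.07,"dz":0,"rx":0,"ry":0.4,"rz":0},{"gripper":0,"dx":-0.09,"dy":0.105,"dz":0,"rx":0,"ry":0.4,"rz":0},{"gripper":0,"dx":-0.12,"dy":0.14,"dz":0,"rx":0,"ry":0.4,"rz":0},{"gripper":0,"dx":-0.153,"dy":0.1675,"dz":-0.02,"rx":0,"ry":0.4,"rz":0.2},{"gripper":0,"dx":-0.153,"dy":0.1675,"dz":-0.04,"rx":0,"ry":0.4,"rz":0.2},{"gripper":0,"dx":-0.153,"dy":0.1675,"dz":-0.04,"rx":0,"ry":0.4,"rz":0.2}]'; python3 f.py
cat > chk.py <<'E'
from h import *
import sys
y=np.radians(-3.3);ct=np.array([np.cos(y),np.sin(y)]);L=np.array([-ct[1],ct[0]]);G=np.array([.5759,.0256])
out=[]
for n in("top","side"):
    c=grab(n);g=c["pixels"].max(2)
    P=pts(c,np.c_[tuple(a.ravel() for a in np.meshgrid(range(640),range(480)))]).reshape(480,640,3)
    s=(P[...,:2]-G)@ct;t=(P[...,:2]-G)@L;z=P[...,2]
    a=(np.abs(s-.02)<.12)&(np.abs(t)<.045)&(z<.03)&(z>-.01)
    for nm,m in(("spanner",a&(z>.0105)&(g>85)),):
        if m.sum()<20: print(n,nm,m.sum());continue
        h=m&(s>.0)&(s<.09);print(n,nm,m.sum(),"s",s[m].min().round(4),s[m].max().round(4),"handle t",((t[h].min()+t[h].max())/2).round(4),np.polyfit(s[h],t[h],1).round(4),"z",np.median(z[h]).round(4))
    lo,hi=np.array(sys.argv[1:4:2] if 0 else [0,0]),0
    out.append(c["pixels"][200:320,270:420] if n=="top" else c["pixels"][230:350,270:420])
    out[-1]=c["pixels"][160:300,260:440] if n=="top" else c["pixels"][220:360,260:440]
    out[-1]=out[-1]
cv2.imwrite("pics/"+sys.argv[1],cv2.resize(np.hstack(out),None,fx=2.2,fy=2.2,interpolation=cv2.INTER_CUBIC))
E
python3 chk.py e.png
```

```text
t: 15.0
eef_pos: [0.3835, 0.2528, 0.1428]
tool_rot: [0.704, 0.018, 0.71, -0.019]
contact_force: [-0.3, -0.7, 0.9]
gripper_width: 1.005
t 15.0 d [ 0.0045  0.0002 -0.0158] rv [ 0.04 -0.51 -0.33] F [-0.3 -0.7  0.9] w 1.005 pos [0.3835 0.2528 0.1428]
t 15.0 d [ 0.0045  0.0002 -0.1058] rv [ 0.04 -0.51 -0.33] F [-0.3 -0.7  0.9] w 1.005 pos [0.3835 0.2528 0.1428]
top spanner 726 s -0.0988 0.1396 handle t -0.0016 [-0.0009  0.0001] z 0.0151
side spanner 602 s -0.0785 0.1115 handle t 0.0163 [0.0028 0.0004] z 0.0168
```

View pics/e.png

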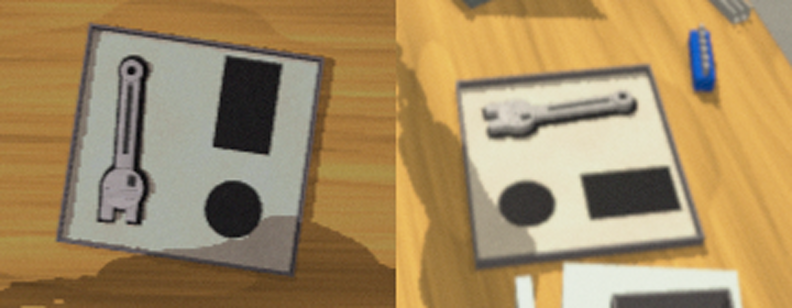

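```bash
python3 -m jog '[{"gripper":0,"dx":0.002,"dy":0,"dz":-0.03,"rx":0,"ry":-0.2,"rz":-0.3},{"gripper":0,"dx":0.002,"dy":0,"dz":-0.06,"rx":0,"ry":-0.2,"rz":-0.3},{"gripper":0,"dx":0.002,"dy":0,"dz":-0.085,"rx":0,"ry":-0.2,"rz":-0.3},{"gripper":0,"dx":0.002,"dy":0,"dz":-0.105,"rx":0,"ry":-0.2,"rz":-0.3},{"gripper":0,"dx":0.002,"dy":0,"dz":-0.105,"rx":0,"ry":-0.2,"rz":-0.3},{"gripper":0,"dx":0.002,"dy":0,"dz":-0.105,"rx":0,"ry":-0.2,"rz":-0.3}]'; python3 f.py
```

```text
t: 15.7
eef_pos: [0.3888, 0.2527, 0.0398]
tool_rot: [0.706, 0.022, 0.707, -0.021]
contact_force: [-0.6, 0.2, 0.2]
gripper_width: 1.0
t 15.7 d [-0.0008  0.0003  0.0872] rv [-0.09 -0.11  0.25] F [-0.6  0.2  0.2] w 1.0 pos [0.3888 0.2527 0.0398]
t 15.7 d [-0.0008  0.0003 -0.0028] rv [-0.09 -0.11  0.25] F [-0.6  0.2  0.2] w 1.0 pos [0.3888 0.2527 0.0398]
```

```bash
python3 -m jog '[{"gripper":0.2,"dx":-0.0008,"dy":0,"dz":-0.0025,"rx":0,"ry":0,"rz":0},{"gripper":0.3,"dx":-0.0008,"dy":0,"dz":-0.0025,"rx":0,"ry":0,"rz":0},{"gripper":0.4,"dx":-0.0008,"dy":0,"dz":-0.0025,"rx":0,"ry":0,"rz":0},{"gripper":0.5,"dx":-0.0008,"dy":0,"dz":-0.0025,"rx":0,"ry":0,"rz":0},{"gripper":0.8,"dx":-0.0008,"dy":0,"dz":-0.0025,"rx":0,"ry":0,"rz":0},{"gripper":0.8,"dx":-0.0008,"dy":0,"dz":-0.0025,"rx":0,"ry":0,"rz":0},{"gripper":0.8,"dx":-0.0008,"dy":0,"dz":-0.0025,"rx":0,"ry":0,"rz":0},{"gripper":0.8,"dx":-0.0008,"dy":0,"dz":-0.0025,"rx":0,"ry":0,"rz":0}]' 40; python3 f.py; python3 -m jog '[{"gripper":0.8,"dx":0,"dy":0,"dz":0.005,"rx":0,"ry":0,"rz":0},{"gripper":0.8,"dx":0,"dy":0,"dz":0.015,"rx":0,"ry":0,"rz":0},{"gripper":0.8,"dx":0,"dy":0,"dz":0.035,"rx":0,"ry":0,"rz":0},{"gripper":0.8,"dx":0,"dy":0,"dz":0.06,"rx":0,"ry":0,"rz":0},{"gripper":0.8,"dx":0,"dy":0,"dz":0.09,"rx":0,"ry":0,"rz":0},{"gripper":0.8,"dx":0,"dy":0,"dz":0.12,"rx":0,"ry":0,"rz":0},{"gripper":0.8,"dx":0,"dy":0,"dz":0.12,"rx":0,"ry":0,"rz":0},{"gripper":0.8,"dx":0,"dy":0,"dz":0.12,"rx":0,"ry":0,"rz":0}]'
cat > p2.py <<'E'
from plan import *
T=np.array([.5162,-.1005,.0413]); M=rot(-7.4)@FL
to(T+[0,0,.05],M);to(T,M)
E
python3 p2.py
```

```text
t: 16.5
eef_pos: [0.387, 0.253, 0.0369]
tool_rot: [0.706, 0.022, 0.708, -0.021]
contact_force: [-1.4, -1.1, 5.1]
gripper_width: 0.452
t 16.5 d [ 0.001  -0.      0.0901] rv [-0.1  -0.13  0.15] F [-1.4 -1.1  5.1] w 0.452 pos [0.387  0.253  0.0369]
t 16.5 d [ 0.001  -0.      0.0001] rv [-0.1  -0.13  0.15] F [-1.4 -1.1  5.1] w 0.452 pos [0.387  0.253  0.0369]
t: 17.3
eef_pos: [0.3869, 0.2531, 0.1573]
tool_rot: [0.706, 0.022, 0.707, -0.02]
contact_force: [0.1, 1.1, -0.9]
gripper_width: 0.453
t 17.3 d [ 0.1293 -0.3536 -0.066 ] rv [-0.16 -0.07 -3.96] F [ 0.1  1.1 -0.9] w 0.453 pos [0.3869 0.2531 0.1573]
t 17.3 d [ 0.1293 -0.3536 -0.116 ] rv [-0.16 -0.07 -3.96] F [ 0.1  1.1 -0.9] w 0.453 pos [0.3869 0.2531 0.1573]
```

```bash
python3 -m jog '[{"gripper":0.8,"dx":0.014,"dy":-0.039,"dz":0,"rx":0,"ry":0,"rz":-0.4},{"gripper":0.8,"dx":0.028,"dy":-0.078,"dz":0,"rx":0,"ry":0,"rz":-0.9},{"gripper":0.8,"dx":0.043,"dy":-0.118,"dz":0,"rx":0,"ry":0,"rz":-1.3},{"gripper":0.8,"dx":0.057,"dy":-0.157,"dz":0,"rx":0,"ry":0,"rz":-1.8},{"gripper":0.8,"dx":0.072,"dy":-0.196,"dz":0,"rx":0,"ry":0,"rz":-2.2},{"gripper":0.8,"dx":0.086,"dy":-0.235,"dz":0,"rx":0,"ry":0,"rz":-2.6},{"gripper":0.8,"dx":0.1,"dy":-0.275,"dz":0,"rx":0,"ry":0,"rz":-3.1},{"gripper":0.8,"dx":0.115,"dy":-0.314,"dz":0,"rx":0,"ry":0,"rz":-3.5},{"gripper":0.8,"dx":0.1293,"dy":-0.3536,"dz":0,"rx":0,"ry":0,"rz":-4},{"gripper":0.8,"dx":0.1293,"dy":-0.3536,"dz":-0.03,"rx":0,"ry":0,"rz":-4}]'; python3 p2.py
python3 -m jog '[{"gripper":0.8,"dx":0,"dy":0,"dz":-0.025,"rx":0,"ry":0,"rz":0},{"gripper":0.8,"dx":0,"dy":0,"dz":-0.036,"rx":0,"ry":0,"rz":0},{"gripper":0.8,"dx":0,"dy":0,"dz":-0.036,"rx":0,"ry":0,"rz":0},{"gripper":0.8,"dx":0,"dy":0,"dz":-0.036,"rx":0,"ry":0,"rz":0}]'; python3 p2.py
python3 - <<'E'
from h import *
c=grab("side")
P=pts(c,np.c_[tuple(a.ravel() for a in np.meshgrid(range(640),range(480)))]).reshape(480,640,3)
cv2.imwrite("pics/g.png",cv2.resize(c["pixels"][240:360,250:400],None,fx=4,fy=4,interpolation=cv2.INTER_CUBIC))
p=P[(np.abs(P[...,0]-.516)<.045)&(np.abs(P[...,1]+.1)<.045)&(P[...,2]>.03)&(c["pixels"].min(2)>90)]
print(len(p),p.min(0),p.max(0))
q=p[p[:,2]<p[:,2].min()+.015];print(q.min(0).round(4),q.max(0).round(4),cv2.minEnclosingCircle(q[:,:2].astype(np.float32)*1000))
E
```

```text
t: 18.3
eef_pos: [0.5193, -0.1078, 0.1283]
tool_rot: [0.707, 0.048, 0.704, -0.05]
contact_force: [0.8, 0.9, -1.7]
gripper_width: 0.453
t 18.3 d [-0.0031  0.0073 -0.037 ] rv [0.13 0.25 0.53] F [ 0.8  0.9 -1.7] w 0.453 pos [ 0.5193 -0.1078  0.1283]
t 18.3 d [-0.0031  0.0073 -0.087 ] rv [0.13 0.25 0.53] F [ 0.8  0.9 -1.7] w 0.453 pos [ 0.5193 -0.1078  0.1283]
t: 18.7
eef_pos: [0.5161, -0.1004, 0.0906]
tool_rot: [0.705, 0.046, 0.707, -0.045]
contact_force: [-0.0, -0.3, -0.7]
gripper_width: 0.454
t 18.7 d [ 0.0001 -0.0001  0.0007] rv [-0.09 -0.17  0.01] F [-0.  -0.3 -0.7] w 0.454 pos [ 0.5161 -0.1004  0.0906]
t 18.7 d [ 0.0001 -0.0001 -0.0493] rv [-0.09 -0.17  0.01] F [-0.  -0.3 -0.7] w 0.454 pos [ 0.5161 -0.1004  0.0906]
432 [ 0.47564258 -0.14173461  0.05279627] [ 0.54961664 -0.05501777  0.49168794]
[ 0.4884 -0.1276  0.0528] [ 0.5444 -0.0727  0.0676] ((514.583740234375, -99.17678833007812), 30.049352645874023)
```

View pics/g.png

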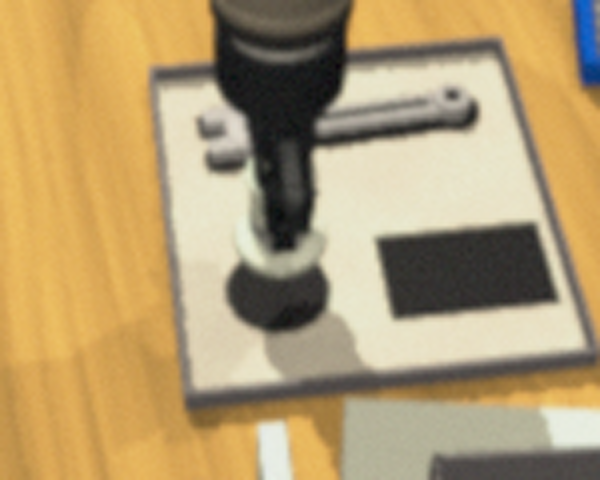

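```bash
python3 -m jog '[{"gripper":0.8,"dx":0,"dy":0,"dz":-0.015,"rx":0,"ry":-0.1,"rz":0},{"gripper":0.8,"dx":0,"dy":0,"dz":-0.03,"rx":0,"ry":-0.1,"rz":0},{"gripper":0.8,"dx":0,"dy":0,"dz":-0.04,"rx":0,"ry":-0.1,"rz":0},{"gripper":0.8,"dx":0,"dy":0,"dz":-0.045,"rx":0,"ry":-0.1,"rz":0},{"gripper":0.8,"dx":0,"dy":0,"dz":-0.048,"rx":0,"ry":-0.1,"rz":0},{"gripper":0.8,"dx":0,"dy":0,"dz":-0.048,"rx":0,"ry":-0.1,"rz":0},{"gripper":0.8,"dx":0,"dy":0,"dz":-0.048,"rx":0,"ry":-0.1,"rz":0}]'; python3 p2.py
```

```text
t: 19.45
eef_pos: [0.5164, -0.1007, 0.0429]
tool_rot: [0.706, 0.046, 0.706, -0.045]
contact_force: [-0.0, 0.7, -1.1]
gripper_width: 0.453
t 19.45 d [-0.0002  0.0002  0.0484] rv [-0.09 -0.01  0.04] F [-0.   0.7 -1.1] w 0.453 pos [ 0.5164 -0.1007  0.0429]
t 19.45 d [-0.0002  0.0002 -0.0016] rv [-0.09 -0.01  0.04] F [-0.   0.7 -1.1] w 0.453 pos [ 0.5164 -0.1007  0.0429]
```

```bash
python3 -m jog '[{"gripper":0.8,"dx":0,"dy":0,"dz":-0.001,"rx":0,"ry":0,"rz":0},{"gripper":0.8,"dx":0,"dy":0,"dz":-0.0015,"rx":0,"ry":0,"rz":0},{"gripper":0.8,"dx":0,"dy":0,"dz":-0.0015,"rx":0,"ry":0,"rz":0}]'; python3 p2.py
```

```text
t: 19.75
eef_pos: [0.5162, -0.1007, 0.0411]
tool_rot: [0.705, 0.046, 0.706, -0.045]
contact_force: [-0.5, -1.2, 0.2]
gripper_width: 0.455
t 19.75 d [-0.      0.0002  0.0502] rv [-0.09 -0.03  0.04] F [-0.5 -1.2  0.2] w 0.455 pos [ 0.5162 -0.1007  0.0411]
t 19.75 d [-0.      0.0002  0.0002] rv [-0.09 -0.03  0.04] F [-0.5 -1.2  0.2] w 0.455 pos [ 0.5162 -0.1007  0.0411]
```

```bash
python3 -m jog '[{"gripper":0.8,"dx":0,"dy":0,"dz":-0.0006,"rx":0,"ry":0,"rz":0},{"gripper":0.8,"dx":0,"dy":0,"dz":-0.0006,"rx":0,"ry":0,"rz":0}]'; python3 -m jog '[{"gripper":0.4,"dx":0,"dy":0,"dz":0,"rx":0,"ry":0,"rz":0},{"gripper":0.2,"dx":0,"dy":0,"dz":0,"rx":0,"ry":0,"rz":0},{"gripper":0,"dx":0,"dy":0,"dz":0,"rx":0,"ry":0,"rz":0},{"gripper":0,"dx":0,"dy":0,"dz":0,"rx":0,"ry":0,"rz":0},{"gripper":0,"dx":0,"dy":0,"dz":0,"rx":0,"ry":0,"rz":0},{"gripper":0,"dx":0,"dy":0,"dz":0.02,"rx":0,"ry":0,"rz":0},{"gripper":0,"dx":0,"dy":0,"dz":0.05,"rx":0,"ry":0,"rz":0},{"gripper":0,"dx":0,"dy":0,"dz":0.1,"rx":0,"ry":0,"rz":0},{"gripper":0,"dx":0,"dy":0,"dz":0.15,"rx":0,"ry":0,"rz":0},{"gripper":0,"dx":0,"dy":0,"dz":0.2,"rx":0,"ry":0,"rz":0}]'
cat > b.py <<'E'
from plan import *
T=np.array([.5598,-.4021,.205]); M=rot(-10.8)@FL
to(T+[0,0,.09],M);to(T,M); print(get_obs()["q"])
E
python3 b.py
```

```text
t: 19.95
eef_pos: [0.5165, -0.1009, 0.041]
tool_rot: [0.706, 0.046, 0.706, -0.045]
contact_force: [-1.8, -0.3, 6.2]
gripper_width: 0.456
t: 20.95
eef_pos: [0.5155, -0.1007, 0.2422]
tool_rot: [0.705, 0.046, 0.706, -0.045]
contact_force: [1.3, 0.4, -0.7]
gripper_width: 1.0
t 20.95 d [ 0.0443 -0.3014  0.0528] rv [-0.09 -0.08 -3.35] F [ 1.3  0.4 -0.7] w 1.0 pos [ 0.5155 -0.1007  0.2422]
t 20.95 d [ 0.0443 -0.3014 -0.0372] rv [-0.09 -0.08 -3.35] F [ 1.3  0.4 -0.7] w 1.0 pos [ 0.5155 -0.1007  0.2422]
[-0.09640576  0.2398474   0.20209482  1.93089075 -0.05919976  0.9778769
  1.57406788]
```

```bash
python3 -m jog '[{"gripper":0,"dx":0,"dy":0,"dz":0.05,"rx":0,"ry":0,"rz":0},{"gripper":0,"dx":0.005,"dy":-0.04,"dz":0.08,"rx":0,"ry":0,"rz":-0.4},{"gripper":0,"dx":0.01,"dy":-0.08,"dz":0.08,"rx":0,"ry":0,"rz":-0.8},{"gripper":0,"dx":0.018,"dy":-0.12,"dz":0.08,"rx":0,"ry":0,"rz":-1.2},{"gripper":0,"dx":0.024,"dy":-0.16,"dz":0.08,"rx":0,"ry":0,"rz":-1.8},{"gripper":0,"dx":0.03,"dy":-0.2,"dz":0.08,"rx":0,"ry":0,"rz":-2.2},{"gripper":0,"dx":0.036,"dy":-0.24,"dz":0.08,"rx":0,"ry":0,"rz":-2.8},{"gripper":0,"dx":0.04,"dy":-0.27,"dz":0.08,"rx":0,"ry":0,"rz":-3.3},{"gripper":0,"dx":0.0443,"dy":-0.3014,"dz":0.08,"rx":0,"ry":0,"rz":-3.3},{"gripper":0,"dx":0.0443,"dy":-0.3014,"dz":0.0528,"rx":0,"ry":0,"rz":-3.3}]'; python3 b.py
python3 -m jog '[{"gripper":0,"dx":0,"dy":0,"dz":0,"rx":0,"ry":0,"rz":0},{"gripper":0,"dx":0,"dy":0,"dz":0,"rx":0,"ry":0,"rz":0}]'; python3 b.py; python3 chk.py i.png
```

```text
t: 21.95
eef_pos: [0.5601, -0.4087, 0.296]
tool_rot: [0.705, 0.067, 0.702, -0.07]
contact_force: [0.6, -0.9, 0.1]
gripper_width: 1.005
t 21.95 d [-0.0003  0.0066 -0.001 ] rv [0.3  0.21 0.28] F [ 0.6 -0.9  0.1] w 1.005 pos [ 0.5601 -0.4087  0.296 ]
t 21.95 d [-0.0003  0.0066 -0.091 ] rv [0.3  0.21 0.28] F [ 0.6 -0.9  0.1] w 1.005 pos [ 0.5601 -0.4087  0.296 ]
[ 0.30079554  0.48663147  0.35373078  1.4764918  -0.17222711  1.20332554
  2.0551517 ]
t: 22.15
eef_pos: [0.5603, -0.401, 0.2926]
tool_rot: [0.703, 0.067, 0.705, -0.065]
contact_force: [-0.5, 0.2, 0.7]
gripper_width: 0.999
t 22.15 d [-0.0005 -0.0011  0.0024] rv [-0.19 -0.14 -0.11] F [-0.5  0.2  0.7] w 0.999 pos [ 0.5603 -0.401   0.2926]
t 22.15 d [-0.0005 -0.0011 -0.0876] rv [-0.19 -0.14 -0.11] F [-0.5  0.2  0.7] w 0.999 pos [ 0.5603 -0.401   0.2926]
[ 0.29588477  0.4861276   0.34823291  1.4840633  -0.17287559  1.20547036
  2.0536217 ]
top spanner 700 s -0.099 0.1312 handle t 0.0005 [0.0081 0.0006] z 0.0159
side spanner 600 s -0.0783 0.1237 handle t 0.0008 [0.0015 0.    ] z 0.0166
```

View pics/i.png

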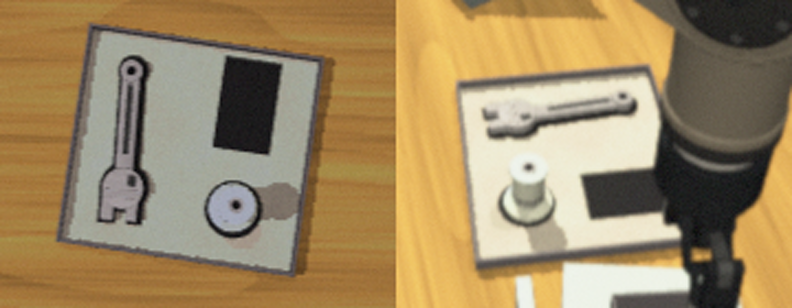

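```bash
python3 -m jog '[{"gripper":0,"dx":0,"dy":-0.001,"dz":-0.03,"rx":0,"ry":0,"rz":0},{"gripper":0,"dx":0,"dy":-0.001,"dz":-0.055,"rx":0,"ry":0,"rz":0},{"gripper":0,"dx":0,"dy":-0.001,"dz":-0.075,"rx":0,"ry":0,"rz":0},{"gripper":0,"dx":0,"dy":-0.001,"dz":-0.09,"rx":0,"ry":0,"rz":0},{"gripper":0,"dx":0,"dy":-0.001,"dz":-0.09,"rx":0,"ry":0,"rz":0},{"gripper":0,"dx":0,"dy":-0.001,"dz":-0.09,"rx":0,"ry":0,"rz":0}]'; python3 b.py; python3 -m jog '[{"gripper":0.1,"dx":0,"dy":0,"dz":0,"rx":0,"ry":0,"rz":0},{"gripper":0.2,"dx":0,"dy":0,"dz":0,"rx":0,"ry":0,"rz":0},{"gripper":0.25,"dx":0,"dy":0,"dz":0,"rx":0,"ry":0,"rz":0},{"gripper":0.3,"dx":0,"dy":0,"dz":0,"rx":0,"ry":0,"rz":0},{"gripper":0.35,"dx":0,"dy":0,"dz":0,"rx":0,"ry":0,"rz":0},{"gripper":0.5,"dx":0,"dy":0,"dz":0,"rx":0,"ry":0,"rz":0},{"gripper":0.5,"dx":0,"dy":0,"dz":0,"rx":0,"ry":0,"rz":0},{"gripper":0.5,"dx":0,"dy":0,"dz":0,"rx":0,"ry":0,"rz":0}]' 40;python3 b.py
```

```text
t: 22.85
eef_pos: [0.5609, -0.4031, 0.2042]
tool_rot: [0.704, 0.066, 0.704, -0.066]
contact_force: [0.7, -0.3, 0.3]
gripper_width: 0.998
t 22.85 d [-0.0011  0.001   0.0908] rv [-0.06  0.01 -0.09] F [ 0.7 -0.3  0.3] w 0.998 pos [ 0.5609 -0.4031  0.2042]
t 22.85 d [-0.0011  0.001   0.0008] rv [-0.06  0.01 -0.09] F [ 0.7 -0.3  0.3] w 0.998 pos [ 0.5609 -0.4031  0.2042]
[ 0.31155803  0.56021163  0.32637729  1.57418715 -0.19996823  1.04051996
  2.07690318]
t: 23.65
eef_pos: [0.5606, -0.4033, 0.2037]
tool_rot: [0.704, 0.067, 0.704, -0.066]
contact_force: [-0.0, 1.1, 4.9]
gripper_width: 0.67
t 23.65 d [-0.0008  0.0012  0.0913] rv [-0.07 -0.01 -0.06] F [-0.   1.1  4.9] w 0.67 pos [ 0.5606 -0.4033  0.2037]
t 23.65 d [-0.0008  0.0012  0.0013] rv [-0.07 -0.01 -0.06] F [-0.   1.1  4.9] w 0.67 pos [ 0.5606 -0.4033  0.2037]
[ 0.31200182  0.56061885  0.32642728  1.57483823 -0.20009768  1.0398887
  2.07701335]
```

```bash
python3 -m jog '[{"gripper":0.5,"dx":0,"dy":0,"dz":0.003,"rx":0,"ry":0,"rz":0},{"gripper":0.5,"dx":0,"dy":0,"dz":0.01,"rx":0,"ry":0,"rz":0},{"gripper":0.5,"dx":0,"dy":0,"dz":0.022,"rx":0,"ry":0,"rz":0},{"gripper":0.5,"dx":0,"dy":0,"dz":0.036,"rx":0,"ry":0,"rz":0},{"gripper":0.5,"dx":0,"dy":0,"dz":0.052,"rx":0,"ry":0,"rz":0},{"gripper":0.5,"dx":0,"dy":0,"dz":0.066,"rx":0,"ry":0,"rz":0},{"gripper":0.5,"dx":0,"dy":0,"dz":0.076,"rx":0,"ry":0,"rz":0},{"gripper":0.5,"dx":0,"dy":0,"dz":0.08,"rx":0,"ry":0,"rz":0},{"gripper":0.5,"dx":0,"dy":0,"dz":0.08,"rx":0,"ry":0,"rz":0}]'
cat > p3.py <<'E'
from plan import *
T=np.array([.6397,-.1157,.0277]); M=rot(-7.5)@FL
to(T+[0,0,.08],M);to(T,M)
E
python3 p3.py
```

```text
t: 24.55
eef_pos: [0.5605, -0.4032, 0.2838]
tool_rot: [0.704, 0.067, 0.704, -0.066]
contact_force: [0.5, 0.8, -2.6]
gripper_width: 0.672
t 24.55 d [ 0.0792  0.2875 -0.1761] rv [-0.07  0.    3.24] F [ 0.5  0.8 -2.6] w 0.672 pos [ 0.5605 -0.4032  0.2838]
t 24.55 d [ 0.0792  0.2875 -0.2561] rv [-0.07  0.    3.24] F [ 0.5  0.8 -2.6] w 0.672 pos [ 0.5605 -0.4032  0.2838]
```

```bash
python3 -m jog '[{"gripper":0.5,"dx":0.001,"dy":0.004,"dz":0,"rx":0,"ry":0,"rz":0},{"gripper":0.5,"dx":0.003,"dy":0.012,"dz":0,"rx":0,"ry":0,"rz":0.2},{"gripper":0.5,"dx":0.007,"dy":0.024,"dz":0,"rx":0,"ry":0,"rz":0.3},{"gripper":0.5,"dx":0.011,"dy":0.04,"dz":0,"rx":0,"ry":0,"rz":0.5},{"gripper":0.5,"dx":0.016,"dy":0.058,"dz":0,"rx":0,"ry":0,"rz":0.7},{"gripper":0.5,"dx":0.021,"dy":0.078,"dz":0,"rx":0,"ry":0,"rz":0.9},{"gripper":0.5,"dx":0.027,"dy":0.098,"dz":0,"rx":0,"ry":0,"rz":1.1},{"gripper":0.5,"dx":0.032,"dy":0.116,"dz":0,"rx":0,"ry":0,"rz":1.3},{"gripper":0.5,"dx":0.036,"dy":0.132,"dz":0,"rx":0,"ry":0,"rz":1.5},{"gripper":0.5,"dx":0.04,"dy":0.144,"dz":0,"rx":0,"ry":0,"rz":1.6}]'; python3 -m jog '[{"gripper":0.5,"dx":0.003,"dy":0.012,"dz":0,"rx":0,"ry":0,"rz":0.2},{"gripper":0.5,"dx":0.007,"dy":0.024,"dz":0,"rx":0,"ry":0,"rz":0.3},{"gripper":0.5,"dx":0.011,"dy":0.04,"dz":0,"rx":0,"ry":0,"rz":0.5},{"gripper":0.5,"dx":0.016,"dy":0.058,"dz":0,"rx":0,"ry":0,"rz":0.7},{"gripper":0.5,"dx":0.021,"dy":0.078,"dz":0,"rx":0,"ry":0,"rz":0.9},{"gripper":0.5,"dx":0.026,"dy":0.098,"dz":0,"rx":0,"ry":0,"rz":1.1},{"gripper":0.5,"dx":0.031,"dy":0.116,"dz":0,"rx":0,"ry":0,"rz":1.3},{"gripper":0.5,"dx":0.035,"dy":0.13,"dz":0,"rx":0,"ry":0,"rz":1.5},{"gripper":0.5,"dx":0.038,"dy":0.139,"dz":0,"rx":0,"ry":0,"rz":1.6},{"gripper":0.5,"dx":0.0392,"dy":0.1433,"dz":0,"rx":0,"ry":0,"rz":1.6}]'; python3 p3.py
```

```text
t: 25.55
eef_pos: [0.6008, -0.2569, 0.2831]
tool_rot: [0.705, 0.056, 0.705, -0.055]
contact_force: [0.2, 0.3, -1.2]
gripper_width: 0.673
t: 26.55
eef_pos: [0.6399, -0.1146, 0.283]
tool_rot: [0.705, 0.047, 0.706, -0.046]
contact_force: [-0.6, -0.1, -0.9]
gripper_width: 0.677
t 26.55 d [-0.0002 -0.0011 -0.1753] rv [-0.1  -0.06 -0.03] F [-0.6 -0.1 -0.9] w 0.677 pos [ 0.6399 -0.1146  0.283 ]
t 26.55 d [-2.000e-04 -1.100e-03 -2.553e-01] rv [-0.1  -0.06 -0.03] F [-0.6 -0.1 -0.9] w 0.677 pos [ 0.6399 -0.1146  0.283 ]
```

```bash
python3 -m jog '[{"gripper":0.5,"dx":0,"dy":0,"dz":-0.005,"rx":0,"ry":0,"rz":0},{"gripper":0.5,"dx":0,"dy":0,"dz":-0.015,"rx":0,"ry":0,"rz":0},{"gripper":0.5,"dx":0,"dy":0,"dz":-0.035,"rx":0,"ry":0,"rz":0},{"gripper":0.5,"dx":0,"dy":0,"dz":-0.06,"rx":0,"ry":0,"rz":0},{"gripper":0.5,"dx":0,"dy":0,"dz":-0.085,"rx":0,"ry":0,"rz":0},{"gripper":0.5,"dx":0,"dy":0,"dz":-0.11,"rx":0,"ry":0,"rz":0},{"gripper":0.5,"dx":0,"dy":0,"dz":-0.135,"rx":0,"ry":0,"rz":0},{"gripper":0.5,"dx":0,"dy":0,"dz":-0.155,"rx":0,"ry":0,"rz":0},{"gripper":0.5,"dx":0,"dy":0,"dz":-0.17,"rx":0,"ry":0,"rz":0},{"gripper":0.5,"dx":0,"dy":0,"dz":-0.176,"rx":0,"ry":0,"rz":0}]';python3 p3.py;python3 -m jog '[{"gripper":0.5,"dx":0,"dy":0,"dz":0,"rx":0,"ry":0,"rz":0},{"gripper":0.5,"dx":0,"dy":0,"dz":0,"rx":0,"ry":0,"rz":0}]';python3 p3.py
cat > bx.py <<'E'
from h import *
o=get_obs()["eef_pos"]; zr=o[2]+.0163
for n in("top","side"):
    c=grab(n)
    P=pts(c,np.c_[tuple(a.ravel() for a in np.meshgrid(range(640),range(480)))]).reshape(480,640,3)
    y=np.radians(-7.5);s=(P[...,:2]-o[:2])@[np.cos(y),np.sin(y)];t=(P[...,:2]-o[:2])@[-np.sin(y),np.cos(y)]
    m=(np.abs(P[...,2]-zr)<.006)&(np.abs(s)<.07)&(np.abs(t)<.045)
    # ends only, outside the gripper
    e=m&(np.abs(s)>.03); print(n,e.sum(),"s",s[e].min().round(4),s[e].max().round(4),"t",t[e].min().round(4),t[e].max().round(4),rect(P[e]))
    cv2.imwrite(f"pics/h_{n}.png",c["pixels"])
a=cv2.imread("pics/h_top.png")[160:290,300:440];b=cv2.imread("pics/h_side.png")[230:360,280:420]
cv2.imwrite("pics/h.png",cv2.resize(np.hstack([a,b]),None,fx=2.85,fy=2.85,interpolation=cv2.INTER_CUBIC))
E
python3 bx.py
```

```text
t: 27.55
eef_pos: [0.6381, -0.1165, 0.105]
tool_rot: [0.704, 0.047, 0.707, -0.046]
contact_force: [0.1, -0.5, -1.6]
gripper_width: 0.669
t 27.55 d [0.0016 0.0008 0.0027] rv [-0.08 -0.23  0.11] F [ 0.1 -0.5 -1.6] w 0.669 pos [ 0.6381 -0.1165  0.105 ]
t 27.55 d [ 0.0016  0.0008 -0.0773] rv [-0.08 -0.23  0.11] F [ 0.1 -0.5 -1.6] w 0.669 pos [ 0.6381 -0.1165  0.105 ]
t: 27.75
eef_pos: [0.6401, -0.1161, 0.1079]
tool_rot: [0.706, 0.047, 0.705, -0.046]
contact_force: [0.1, 0.1, -1.3]
gripper_width: 0.674
t 27.75 d [-0.0004  0.0004 -0.0002] rv [-0.08  0.02  0.06] F [ 0.1  0.1 -1.3] w 0.674 pos [ 0.6401 -0.1161  0.1079]
t 27.75 d [-0.0004  0.0004 -0.0802] rv [-0.08  0.02  0.06] F [ 0.1  0.1 -1.3] w 0.674 pos [ 0.6401 -0.1161  0.1079]Traceback (most recent call last):
  File "bx.py", line 9, in <module>
    e=m&(np.abs(s)>.03); print(n,e.sum(),"s",s[e].min().round(4),s[e].max().round(4),"t",t[e].min().round(4),t[e].max().round(4),rect(P[e]))
                                             ~~~~~~~~^^
    return umr_minimum(a, axis, None, out, keepdims, initial, where)
ValueError: zero-size array to reduction operation minimum which has no identity
```

```bash
sed -i 's/    e=m&/    e=m\&/; s/\("top","side"\)/("side",)/; s/^for n in.*/for n in ("side",):/; s/<.006/<.012/; s/^a=cv2.*/b=cv2.imread("pics\/h_side.png")[230:360,280:420]/; s/np.hstack(\[a,b\])/b/; s/2.85/4/g' bx.py; python3 bx.py
```

```text
side 193 s -0.0528 0.0471 t -0.0286 0.0326 (array([ 637.7, -114. ]), array([61.2, 99.9]), 82.2)
```

View pics/h.png

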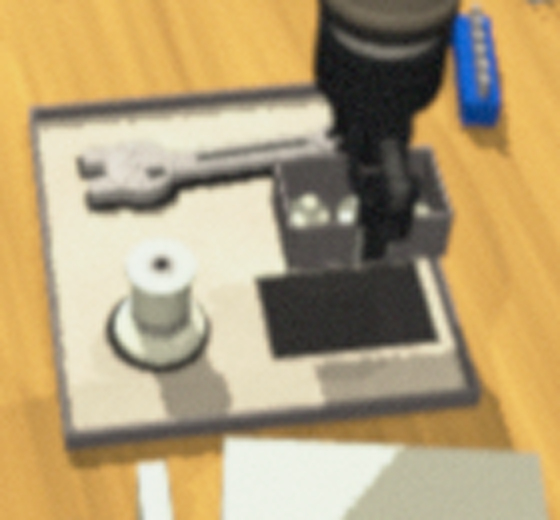

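```bash
python3 -m jog '[{"gripper":0.5,"dx":0,"dy":0,"dz":-0.006,"rx":0,"ry":0,"rz":0.2},{"gripper":0.5,"dx":0,"dy":0,"dz":-0.018,"rx":0,"ry":0,"rz":0.3},{"gripper":0.5,"dx":0,"dy":0,"dz":-0.034,"rx":0,"ry":0,"rz":0.3},{"gripper":0.5,"dx":0,"dy":0,"dz":-0.05,"rx":0,"ry":0,"rz":0.3},{"gripper":0.5,"dx":0,"dy":0,"dz":-0.064,"rx":0,"ry":0,"rz":0.3},{"gripper":0.5,"dx":0,"dy":0,"dz":-0.073,"rx":0,"ry":0,"rz":0.3},{"gripper":0.5,"dx":0,"dy":0,"dz":-0.077,"rx":0,"ry":0,"rz":0.3},{"gripper":0.5,"dx":0,"dy":0,"dz":-0.0785,"rx":0,"ry":0,"rz":0.3},{"gripper":0.5,"dx":0,"dy":0,"dz":-0.0785,"rx":0,"ry":0,"rz":0.3},{"gripper":0.5,"dx":0,"dy":0,"dz":-0.0785,"rx":0,"ry":0,"rz":0.3}]';python3 p3.py
```

```text
t: 28.85
eef_pos: [0.6401, -0.1159, 0.0293]
tool_rot: [0.706, 0.045, 0.706, -0.044]
contact_force: [-0.5, -0.4, -1.0]
gripper_width: 0.676
t 28.85 d [-0.0004  0.0002  0.0784] rv [-0.08  0.01 -0.26] F [-0.5 -0.4 -1. ] w 0.676 pos [ 0.6401 -0.1159  0.0293]
t 28.85 d [-0.0004  0.0002 -0.0016] rv [-0.08  0.01 -0.26] F [-0.5 -0.4 -1. ] w 0.676 pos [ 0.6401 -0.1159  0.0293]
```

```bash
python3 -m jog '[{"gripper":0.5,"dx":0,"dy":0,"dz":-0.0006,"rx":0,"ry":0,"rz":0},{"gripper":0.5,"dx":0,"dy":0,"dz":-0.0012,"rx":0,"ry":0,"rz":0},{"gripper":0.5,"dx":0,"dy":0,"dz":-0.0012,"rx":0,"ry":0,"rz":0}]';python3 p3.py
```

```text
t: 29.15
eef_pos: [0.6397, -0.1158, 0.0277]
tool_rot: [0.706, 0.045, 0.706, -0.044]
contact_force: [0.1, 0.4, -1.1]
gripper_width: 0.676
t 29.15 d [-0.      0.0001  0.08  ] rv [-0.09 -0.02 -0.26] F [ 0.1  0.4 -1.1] w 0.676 pos [ 0.6397 -0.1158  0.0277]
t 29.15 d [-0.      0.0001 -0.    ] rv [-0.09 -0.02 -0.26] F [ 0.1  0.4 -1.1] w 0.676 pos [ 0.6397 -0.1158  0.0277]
```

```bash
python3 -m jog '[{"gripper":0.5,"dx":0,"dy":0,"dz":-0.0007,"rx":0,"ry":0,"rz":0},{"gripper":0.5,"dx":0,"dy":0,"dz":-0.0007,"rx":0,"ry":0,"rz":0}]';python3 p3.py
```

```text
t: 29.35
eef_pos: [0.6398, -0.1158, 0.0277]
tool_rot: [0.705, 0.045, 0.706, -0.044]
contact_force: [-2.1, 0.8, 5.3]
gripper_width: 0.67
t 29.35 d [-0.0001  0.0001  0.08  ] rv [-0.1  -0.03 -0.26] F [-2.1  0.8  5.3] w 0.67 pos [ 0.6398 -0.1158  0.0277]
t 29.35 d [-0.0001  0.0001  0.    ] rv [-0.1  -0.03 -0.26] F [-2.1  0.8  5.3] w 0.67 pos [ 0.6398 -0.1158  0.0277]
```

```bash
python3 -m jog '[{"gripper":0.2,"dx":0,"dy":0,"dz":0,"rx":0,"ry":0,"rz":0},{"gripper":0.05,"dx":0,"dy":0,"dz":0,"rx":0,"ry":0,"rz":0},{"gripper":0.05,"dx":0,"dy":0,"dz":0,"rx":0,"ry":0,"rz":0},{"gripper":0.05,"dx":0,"dy":0,"dz":0,"rx":0,"ry":0,"rz":0},{"gripper":0.05,"dx":0,"dy":0,"dz":0.01,"rx":0,"ry":0,"rz":0},{"gripper":0.05,"dx":0,"dy":0,"dz":0.03,"rx":0,"ry":0,"rz":0},{"gripper":0.05,"dx":0,"dy":0,"dz":0.07,"rx":0,"ry":0,"rz":0},{"gripper":0.05,"dx":0,"dy":0,"dz":0.12,"rx":0,"ry":0,"rz":0},{"gripper":0.05,"dx":0,"dy":0,"dz":0.17,"rx":0,"ry":0,"rz":0},{"gripper":0.05,"dx":0,"dy":0,"dz":0.22,"rx":0,"ry":0,"rz":0}]'; python3 -m jog '[{"gripper":0,"dx":0,"dy":-0.03,"dz":0.05,"rx":0,"ry":0,"rz":0},{"gripper":0,"dx":0,"dy":-0.06,"dz":0.08,"rx":0,"ry":0,"rz":0},{"gripper":0,"dx":-0.02,"dy":-0.1,"dz":0.1,"rx":0,"ry":0,"rz":0},{"gripper":0,"dx":-0.04,"dy":-0.14,"dz":0.1,"rx":0,"ry":0,"rz":0},{"gripper":0,"dx":-0.06,"dy":-0.18,"dz":0.1,"rx":0,"ry":0,"rz":0},{"gripper":0,"dx":-0.08,"dy":-0.22,"dz":0.1,"rx":0,"ry":0,"rz":0},{"gripper":0,"dx":-0.1,"dy":-0.26,"dz":0.1,"rx":0,"ry":0,"rz":0},{"gripper":0,"dx":-0.12,"dy":-0.3,"dz":0.1,"rx":0,"ry":0,"rz":0},{"gripper":0,"dx":-0.12,"dy":-0.3,"dz":0.1,"rx":0,"ry":0,"rz":0},{"gripper":0,"dx":-0.12,"dy":-0.3,"dz":0.1,"rx":0,"ry":0,"rz":0}]'; python3 chk.py j.png
python3 - <<'E'
from h import *
for n in("top","side"):
    c=grab(n)
    P=pts(c,np.c_[tuple(a.ravel() for a in np.meshgrid(range(640),range(480)))]).reshape(480,640,3);z=P[...,2]
    def near(x,y,r): return np.hypot(P[...,0]-x,P[...,1]-y)<r
    b=near(.639,-.116,.075)&(z>.034)&(z<.06)&~near(.516,-.1,.05);print(n,"box",rect(P[b]))
    f=near(.516,-.1,.04)&(z>.06)&(z<.08);print("foot",rect(P[f]))
    print([(l,(round(d["conf"],2),np.round(d["box"]).tolist())) for l in("wrench_mid","bit_holder_mid") for d in spot_in(n,l)[:1]])
E
```

```text
t: 30.35
eef_pos: [0.6391, -0.1159, 0.2495]
tool_rot: [0.705, 0.045, 0.706, -0.044]
contact_force: [1.0, 0.1, -1.3]
gripper_width: 0.95
t: 31.35
eef_pos: [0.5182, -0.4172, 0.3474]
tool_rot: [0.705, 0.046, 0.706, -0.045]
contact_force: [0.5, 1.1, -1.2]
gripper_width: 1.001
top spanner 705 s -0.098 0.1379 handle t 0.0025 [0.0139 0.0008] z 0.0157
side spanner 524 s -0.0779 0.0837 handle t -0.0023 [0.0006 0.0003] z 0.0165
top box (array([ 640.8, -116.6]), array([ 58.2, 101. ]), 82.5)
foot (array([ 519.1, -102.5]), array([42. , 41.3]), 46.0)
[('wrench_mid', (0.6, [146.0, 240.0, 39.0, 66.0])), ('bit_holder_mid', (0.73, [304.0, 143.0, 38.0, 23.0]))]
side box (array([ 603.4, -108.6]), array([60.6, 32.1]), 83.7)
foot (array([516.8, -99.2]), array([45.7, 39.8]), 75.7)
[('wrench_mid', (0.72, [299.0, 187.0, 81.0, 72.0])), ('bit_holder_mid', (0.29, [320.0, 307.0, 28.0, 27.0]))]
```

View pics/j.png

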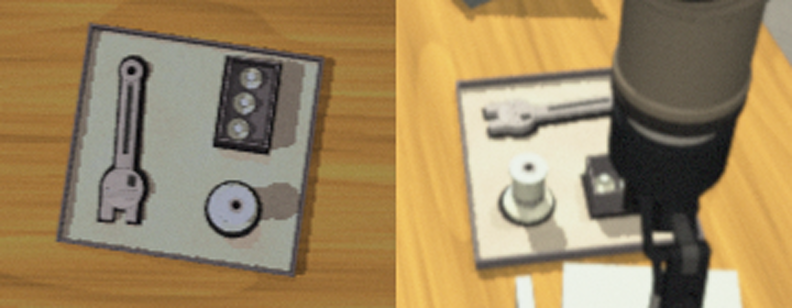

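Run:
```python
from h import *
c=grab("top");g=c["pixels"].max(2)
y=np.radians(-3.3);ct=np.array([np.cos(y),np.sin(y)]);L=np.array([-ct[1],ct[0]]);G=np.array([.5767,.0239])
v,u=np.mgrid[140:300,270:360];q=pts(c,np.c_[u.ravel(),v.ravel()],.004)[:,:2]-G
s=(q@ct)*1000;t=(q@L)*1000;gg=g[140:300,270:360].ravel()
for nm,m in(("jaw",(np.abs(np.abs(t)-16)<6)),("end",np.abs(t)<4)):
    for a in (range(-92,-60,2) if nm=="jaw" else range(100,130,2)):
        k=m&(s>=a)&(s<a+2)
        print(nm,a,int(gg[k].mean()) if k.any() else None,end="; ")
```

```text
jaw -92 161; jaw -90 160; jaw -88 160; jaw -86 160; jaw -84 156; jaw -82 143; jaw -80 112; jaw -78 39; jaw -76 90; jaw -74 142; jaw -72 81; jaw -70 111; jaw -68 109; jaw -66 111; jaw -64 129; jaw -62 107; end 100 31; end 102 11; end 104 47; end 106 74; end 108 140; end 110 141; end 112 128; end 114 75; end 116 28; end 118 64; end 120 75; end 122 160; end 124 160; end 126 163; end 128 161;
```

```bash
python3 -c "
from station import *
print(hand_in(),get_obs()['t'])"
```

```text
the job is handed in; nothing more can be done
the job is handed in; nothing more can be done
```

The kit tray is set out and handed in at about 32 s. I placed the spanner, then the foot, then the box. Each was lowered until the wrist felt light contact (about 5–6 N) before I let go. `hand_in()` gives no verdict, so what follows is from my own last checks.

- **Spanner:** it lies flat, jaws at the drawn jaws. In the top picture the dark border is even, about 5 mm at the jaws and 6 mm at the handle's end. That is roughly 1 mm off lengthwise and within 1° in direction. The side camera's depth suggested 2–3 mm off instead, still inside the 5 mm border.
- **Foot:** it stands upright on the disc, about 2 mm off centre in the top camera and less in the side camera.
- **Box:** it sits squarely on the rectangle, within about 1 mm and in line. All three glides are still in it.
- **Other spanner and bit holder:** the top camera finds both where they were at the start.

**Less certain:**
- In the last side view the arm hid part of the box and of the spanner's handle. The side camera's final readings for those two, and its detections of the other spanner and bit holder, were unusable.
- The two cameras differ by 2–3 mm, so I used their average for most positions.

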